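# Clear the spanner, pack the test accessories and shut the case

### The job

Someone has left a spanner lying across the open accessory case: first put it away in the grey tool tray on the right. Then pack every test bar and compression platen that is out on the bench into the case, the flat bars lying in the bay nearer the robot and the platens standing upright on their discs in the bay farther from it, and finally shut the lid fully. Leave the mouse, tape roll, screwdriver, mug and jar alone.

Things in the scene. Friction and masses are not known exactly. Their poses are not given: they have to be found in the camera images.
- case: Black case fixed to the bench, outer 190 (its x) x 250 (y) x 60 mm high, walls and floor 5 mm. Origin: centre of underside; z up; x roughly to the robot's left (world +y), y roughly back towards the robot. Grey lid hinged along the top of the +x wall. A 5 mm divider, top only 35 mm above the bench, runs along x through the middle: two bays, each 180 (x) x 117.5 mm (y).
- bar_bay (a point): Centre of the inner floor of the bay nearer the robot, for the bars (case frame 0, +61, 5 mm). Axes as the case's; inside it reaches 90 mm either way along x and 59 mm either way along y; the rim is 55 mm above it.
- platen_bay (a point): Centre of the inner floor of the bay farther from the robot, for the platens (case frame 0, -61, 5 mm). Axes and inside size as for the bar bay.
- lid (a joint): Lid angle, rad: 0 fully shut, flat on the rim; 1.57 upright; starts at 1.75 to 2.0, leaning back to the left beyond the hinge; stops at 2.1. A flat panel 190 mm from hinge to free edge, 250 mm wide, 7 mm thick. Stiff hinge: it stays where it is left and takes about 1 to 3 N at the free edge to move either way.
- lid_hinge (a point): Middle of the lid's hinge line (case frame 95, 0, 60.5 mm), on the lid's inner face. The hinge line runs along the case's y. This point's axes turn with the lid: its -x points along the panel to the free edge, its z out of the lid's outer face.
- lid_edge (a point): Middle of the lid's free edge, 190 mm from the hinge, half way through the thickness.
- spanner: Steel double open-ended spanner, 280 mm long, 12 mm thick, shank 22 mm wide, jaws 46 mm wide, about 0.35 kg. Starts lying across the mouth of the case, along the case's y within 9 degrees, on the rims of the two end walls, underside 60 mm above the bench. Origin: centre of its underside; x along its length, z up.
- tray: Grey sheet-metal tool tray on the right, fixed to the bench, long side roughly along world x: outer 340 mm (its x) by 125 mm (its y) by 28 mm high, walls and floor 4 mm thick. Origin: centre of its underside.
- bar0: Flat dumbbell-shaped aluminium test bar lying on the bench, 124 mm long, 12 mm thick; two wide ends 24 mm wide and 30 mm long, between them a narrow neck 14 mm wide and about 64 mm long. About 0.09 kg. Origin: centre of its underside, mid-neck; x along its length, z up through its thickness. May be absent (None from the start).
- bar1: Flat dumbbell-shaped aluminium test bar lying on the bench, 124 mm long, 12 mm thick; two wide ends 24 mm wide and 30 mm long, between them a narrow neck 14 mm wide and about 64 mm long. About 0.09 kg. Origin: centre of its underside, mid-neck; x along its length, z up through its thickness. May be absent (None from the start).
- bar2: Flat dumbbell-shaped aluminium test bar lying on the bench, 124 mm long, 12 mm thick; two wide ends 24 mm wide and 30 mm long, between them a narrow neck 14 mm wide and about 64 mm long. About 0.09 kg. Origin: centre of its underside, mid-neck; x along its length, z up through its thickness. May be absent (None from the start).
- platen0: Steel compression platen standing on its disc: a disc 50 mm in diameter and 18 mm thick with an upright round spigot 22 mm in diameter and 32 mm tall on its centre (50 mm tall in all). About 0.4 kg. Origin: centre of the disc's underside; z up along the spigot. May be absent (None from the start).
- platen1: Steel compression platen standing on its disc: a disc 50 mm in diameter and 18 mm thick with an upright round spigot 22 mm in diameter and 32 mm tall on its centre (50 mm tall in all). About 0.4 kg. Origin: centre of the disc's underside; z up along the spigot. May be absent (None from the start).
- platen2: Steel compression platen standing on its disc: a disc 50 mm in diameter and 18 mm thick with an upright round spigot 22 mm in diameter and 32 mm tall on its centre (50 mm tall in all). About 0.4 kg. Origin: centre of the disc's underside; z up along the spigot. May be absent (None from the start).
- mouse: Black computer mouse, 110 x 60 x 30 mm, a bystander. Origin: centre of its underside.
- screwdriver: Black-handled screwdriver, 190 mm long, a bystander between the robot and the parts. Origin: below its mid-length.
- tape: Roll of tape lying flat, 90 mm across and 25 mm high, a bystander. Origin: centre of its underside.
- jar: White plastic jar, 60 mm across and 65 mm tall, a bystander at the back left. Origin: centre of its underside.
- mug: White mug, 80 mm across, 90 mm tall, a bystander at the back right. Origin: centre of its underside.
Things that resemble listed ones, but are neither listed nor needed, are in the scene too. Leave any blue look-alike of the bar0 alone. What is shaped like the platen1 but pink is not meant.

How it is judged:
On the way, in this order (a step that is already met when the one before it is completed fails the run):
1. The spanner lies in the tool tray (x of spanner in the frame of tray between -0.09 and 0.09 m and y of spanner in the frame of tray between -0.055 and 0.055 m and height (world z) of spanner below 0.03 m and linear speed of spanner below 0.05 m/s), for 0.2 s.
2. Every bar present lies in the bar bay and every platen present stands in the platen bay (x of bar0 in the frame of bar_bay between -0.085 and 0.085 m and y of bar0 in the frame of bar_bay between -0.056 and 0.056 m and z of each of bar0, bar1, bar2 in the frame of bar_bay below 0.042 m and x of bar1 in the frame of bar_bay between -0.085 and 0.085 m and y of bar1 in the frame of bar_bay between -0.056 and 0.056 m and x of bar2 in the frame of bar_bay between -0.085 and 0.085 m and y of bar2 in the frame of bar_bay between -0.056 and 0.056 m and x of platen0 in the frame of platen_bay between -0.085 and 0.085 m and y of platen0 in the frame of platen_bay between -0.056 and 0.056 m and z of each of platen0, platen1, platen2 in the frame of platen_bay below 0.042 m and angle between each of platen0, platen1, platen2's own z axis and vertical below 0.4 rad and x of platen1 in the frame of platen_bay between -0.085 and 0.085 m and y of platen1 in the frame of platen_bay between -0.056 and 0.056 m and x of platen2 in the frame of platen_bay between -0.085 and 0.085 m and y of platen2 in the frame of platen_bay between -0.056 and 0.056 m), for 0.2 s.
At the end, for the whole second after the job is handed in: Spanner at rest in the tray (middle within 90 mm along, 55 mm across, below 30 mm); every bar and platen present in its bay (middle within 85 mm along x and 56 mm along y of the bay centre, under 42 mm above its floor), platens upright within 0.4 rad; lid shut within 0.05 rad (all of step 1 and all of step 2 and value of joint lid between -0.05 and 0.05 rad); the robot touches nothing.
It fails at once if The mouse is moved more than 60 mm (distance of mouse from where it was at the start of the episode above 0.06 m).
It fails at once if The screwdriver is moved more than 60 mm (distance of screwdriver from where it was at the start of the episode above 0.06 m).
It fails at once if The tape roll is moved more than 60 mm (distance of tape from where it was at the start of the episode above 0.06 m).
It fails at once if The jar is moved more than 60 mm or tipped over (distance of jar from where it was at the start of the episode above 0.06 m or angle between jar's own z axis and vertical above 0.7 rad).
It fails at once if The mug is moved more than 60 mm or tipped over (distance of mug from where it was at the start of the episode above 0.06 m or angle between mug's own z axis and vertical above 0.7 rad).
Of bar0, bar1, bar2, platen0, platen1, platen2 only 4 to 6 are there at a start; the rules pass over those that are not, and their reading is None.
At some moment in a run one of bar0, bar1, bar2 may be knocked a few centimetres aside while the robot is not near it.
It also fails if it takes over 208 s, if anything falls off the work surface, if the arm or the gripper's body presses on something with over 40 N, if the wrist force passes 120 N, or if a joint passes its speed limit or range.

### The arm

A 7-joint arm with a two-finger parallel gripper is mounted at the origin on the work surface. World frame = base frame: x ahead of the robot, y to its left, z up, the work surface at z = 0. Lengths are in m, angles in rad, forces in N, time in s.
With the tool pointing down it reaches from about 0.425 to 0.875 m from the base axis. Payload 4.7 kg.
Tool frame: the origin (TCP) lies between the finger pads; the fingertips stand 11 mm ahead of it and the grasp point (between the pads) lies 8 mm behind it; z points along the fingers, y is the line along which they close (so a half turn about z gives the same grasp; the last joint's range is limited). The gripper opens to 87 mm and grips with 3 to 60 N. Pads are 19 mm wide; open, the fingers measure 117 mm over their backs; the gripper's body (75 mm by 190 mm) begins 51 mm behind the grasp point.
Start: joints at [1.254, 0.321, -0.07, 1.45, 0.023, 1.371, -0.057], TCP at [0.211, -0.615, 0.207] pointing down, gripper open.
Joint ranges: [-2.86, 2.86], [-0.3, 2.09], [-1.38, 1.24], [0.06, 2.45], [-1.56, 4.7], [0.09, 2.05], [-2.69, 2.69]. Speed limits (rad/s): [2.57, 2.57, 3.14, 3.14, 3.14, 3.14, 3.14].

### API

Orientations are given as a rotation vector (axis times angle).
In Python, from bench import ctrl gives the robot as it stands. The module is installed in compiled form; this text tells all that it offers.
- The arm moves only by the shell command python3 -m inch 'ROWS' [FORCE]. ROWS is JSON, a list of rows, each an object with "slide": the shift along the tool's x, y, z scaled (see below), a list of three; "angular": the turn, a rotation vector about the tool's x, y, z scaled (see below), a list of three; "claw": the opening, from -1 (shut) to 1 (fully open). In form: [{"slide": [tx, ty, tz], "angular": [rx, ry, rz], "claw": claw}, ...]. A call has 1 to 10 rows; each row is the pose to reach, as a shift and turn from the pose commanded when the call began, along the tool's axes at that moment; what a row does not reach only later rows make up. The controller multiplies each number of a shift by 0.25 m and each number of a turn by 30 degrees. A row lasts 1/10 s, in which the tool goes at most 50 mm and 8.59 degrees, less where a joint would pass 70% of its speed; a pose out of reach is approached as far as the arm can. A call with a number of a shift or a turn outside -1 to 1 is refused whole. A call with a gripper value outside its range is refused whole. The fingers move at their own pace and stop on an object; FORCE is the grip in N (left out, the last holds). Time passes only in rows, so rows that repeat a pose let the fingers close. It gives the time, the measured TCP pose, the force, the opening and the grip force at its end, in the units of the state.
- ctrl.get_state(): the state, without advancing time (a new reading comes with each control period).
- ctrl.get_image(name): name is "scene" or "top"; returns a dict with "color" (400x640x3 uint8, red, green, blue), "depth" (400x640 float32, m along the optical axis (not along the pixel's ray), 0 where there is no reading), "camera_matrix" (3x3 intrinsics, pixels), "extrinsics" (4x4, takes a point from camera to world coordinates). Camera axes: x right, y up, looking along -z (the intrinsics and any distortion apply to the point x, -y, -z); pixel columns grow to the right and rows downward; lengths in m; the calibration is good to about 2 mm. A picture is of the moment at which its call begins.
- ctrl.close_job(): hands the job in; it is judged then, once.
Trained networks look in the newest picture that a camera, given by its name, has taken for a name from the list of things; names that differ only in an ending like _2 or _b are one class to them, and where a whole thing is asked for, a point or a joint stands for the part that bears it (a point fixed in the world has none). Each returns a list of dicts, best first, with "confidence" (0 to 1); they miss things now and then, are a little off and sometimes report something else, mostly with a low value. They report only what shows in the picture. A call takes as long as a camera call. They do not tell look-alikes from the thing itself.
- ctrl.find_in(query, camera): "bbox" ([centre column, centre row, width, height] in pixels, round what is visible of it).
- ctrl.outline_of(query, camera): "mask" (400x640 bool, what is visible of it) and "bbox" ([centre column, centre row, width, height] in pixels, round what is visible of it).
The state is a dict: "time": time; "joint_positions": joint angles; "qd": joint speeds; "joint_torque": joint torques, N m; "position": TCP position; "tool_rot": TCP orientation; "ft_force": force on the tool from outside, world axes, zero at the start; "torque": the same for the moment, N m; "grip_width": opening from 0.0 (shut) to 1.0 (fully open); "grip_force": force on a finger pad.
Only numpy, scipy, OpenCV 4.12 (cv2) and the standard library are available. Lean on these libraries where they do the work, as an engineer would, in place of code of your own. Each camera call takes 0.05 s, during which the arm holds its last target. There are 200 camera calls.

## Working session

There is one attempt and no reset: what is moved stays moved. The work goes in short steps, Python scripts to look and compute and a shell command to move; the robot and the scene stay as the last step left them, time stands still between calls to the robot, and variables do not carry over. Pictures are saved under pics/ and viewed, at most 14 in all, crops included, and the job is handed in when it is done.

```bash
mkdir -p pics; cat > h.py <<'E'
import numpy as np, cv2
from bench import ctrl
from scipy.spatial.transform import Rotation as R
def world(im, mask=None):
    d=im["depth"]; K=np.array(im["camera_matrix"]); E=np.array(im["extrinsics"])
    v,u=np.mgrid[0:400,0:640]
    x=(u-K[0,2])/K[0,0]*d; y=(v-K[1,2])/K[1,1]*d
    P=np.stack([x,-y,-d,np.ones_like(d)],-1)@E.T
    P=P[...,:3]; P[d==0]=np.nan
    return P
def save(im,name,crop=None,s=1):
    c=im["color"][...,::-1]
    if crop: c=c[crop[1]:crop[3],crop[0]:crop[2]]
    cv2.imwrite("pics/"+name,cv2.resize(c,None,fx=s,fy=s,interpolation=cv2.INTER_CUBIC))
E
python3 - <<'E'
from h import *
s=ctrl.get_state(); print({k:np.round(v,3) for k,v in s.items()})
for n in ("scene","top"):
    im=ctrl.get_image(n); save(im,n+"0.png",s=1.25); print(n,np.round(im["extrinsics"],3).tolist(),np.round(im["camera_matrix"],1).tolist())
    P=world(im)
    for q in ["case","lid","spanner","tray","bar0","platen0","mouse","screwdriver","tape","jar","mug"]:
        for r in ctrl.outline_of(q,n):
            m=r["mask"]; p=P[m]; p=p[~np.isnan(p[:,0])]
            top=p[p[:,2]>np.percentile(p[:,2],90)-.006] if len(p) else p
            print(q,round(r["confidence"],2),np.round(r["bbox"]).astype(int).tolist(),"med",np.round(np.median(p,0),3),"top",np.round(top.mean(0),3), im["color"][m].mean(0).astype(int))
E
```

```text
{'time': np.float64(0.0), 'joint_positions': array([ 1.254,  0.322, -0.07 ,  1.452,  0.023,  1.371, -0.057]), 'qd': array([ 0.001, -0.   , -0.   ,  0.   , -0.   , -0.002,  0.001]), 'joint_torque': array([-1.0000e-03, -4.9128e+01, -4.0500e-01, -3.1253e+01, -6.4000e-02,
        4.4000e-02,  0.0000e+00]), 'position': array([ 0.211, -0.614,  0.206]), 'tool_rot': array([-3.097e+00, -5.170e-01,  1.000e-03]), 'ft_force': array([-0.405,  0.258,  0.172]), 'torque': array([ 0.017, -0.037, -0.014]), 'grip_force': np.float64(0.0), 'grip_width': np.float64(1.003)}
scene [[0.687, -0.603, 0.406, 0.986], [0.727, 0.568, -0.386, -0.535], [0.002, 0.561, 0.828, 1.056], [0.0, 0.0, 0.0, 1.0]] [[489.0, 0.0, 322.6], [0.0, 489.0, 204.4], [0.0, 0.0, 1.0]]
case 0.89 [422, 142, 146, 166] med [0.561 0.271 0.062] top [0.576 0.314 0.229] [47 46 44]
case 0.73 [451, 118, 96, 116] med [0.576 0.297 0.164] top [0.577 0.316 0.238] [64 64 61]
lid 0.56 [450, 118, 93, 112] med [0.575 0.297 0.164] top [0.575 0.317 0.238] [63 63 61]
spanner 0.79 [396, 168, 71, 80] med [0.551 0.144 0.072] top [0.547 0.144 0.073] [109 108 103]
[... 3201 characters left out ...]
136  0.019] top [ 0.465 -0.137  0.05 ] [137 139 138]
mouse 0.65 [319, 115, 37, 21] med [ 0.765 -0.072  0.029] top [ 0.769 -0.073  0.032] [41 41 41]
screwdriver 0.82 [345, 250, 64, 9] med [ 0.369 -0.177  0.022] top [ 0.37  -0.183  0.025] [47 46 46]
tape 0.55 [246, 117, 34, 26] med [0.757 0.145 0.024] top [0.756 0.141 0.027] [132 134 137]
jar 0.66 [202, 122, 26, 25] med [0.742 0.266 0.063] top [0.747 0.272 0.066] [124 125 128]
mug 0.79 [385, 116, 40, 36] med [ 0.762 -0.275  0.033] top [ 0.744 -0.274  0.088] [92 91 90]
mug 0.6 [246, 118, 32, 29] med [0.755 0.141 0.024] top [0.756 0.141 0.027] [131 134 136]
mug 0.52 [202, 121, 24, 24] med [0.74  0.266 0.063] top [0.746 0.271 0.066] [123 124 126]
```

View pics/scene0.png

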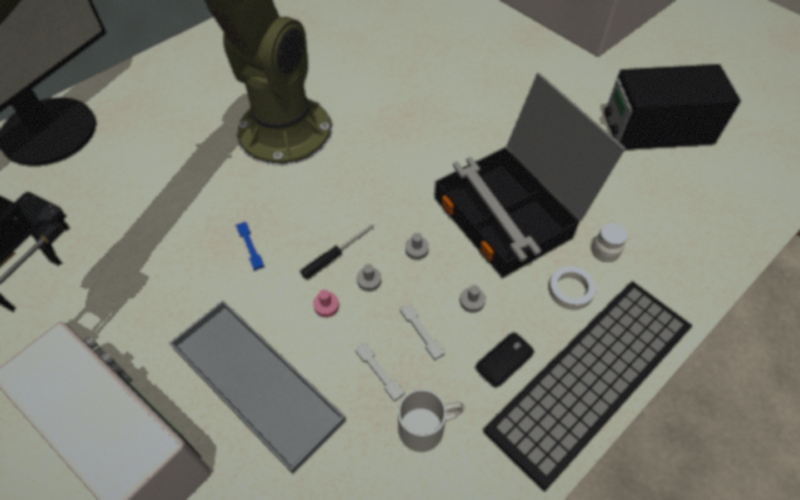

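View pics/top0.png

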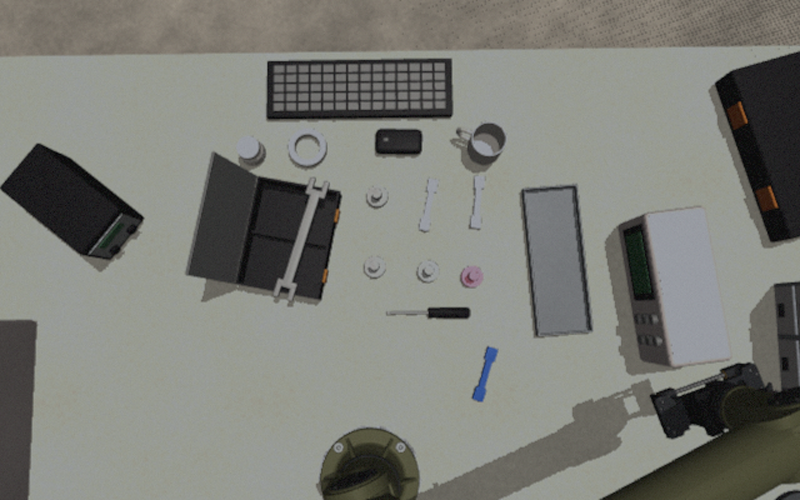

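Scene picture: the grey bars are at about (379,371) and (422,331), the grey platens at (369,277), (417,246) and (473,298). The look-alikes are the pink platen (326,302) and the blue bar (250,246). The spanner lies across the case at (497,208), the tray is at (258,385), and the lid leans back to the left. A keyboard, instruments and a second case also stand about.

Possible mix-ups, in top picture pixels:
- **Bars:** grey (429,205) and (478,202) are wanted. Blue (485,374) is not.
- **Platens:** grey (376,196), (374,266) and (427,270) are wanted. Pink (472,276) is not.
- **Spanner:** only (302,240).

So there are 2 bars and 3 platens to pack.

```bash
cat >> h.py <<'E'
def rect(p):
    c,wh,a=cv2.minAreaRect((p[:,:2]*1000).astype(np.float32)); 
    b=cv2.boxPoints((c,wh,a)); e=[b[1]-b[0],b[2]-b[1]]; L=e[np.argmax([np.linalg.norm(i) for i in e])]
    y=np.degrees(np.arctan2(L[1],L[0])); y=(y+90)%180-90
    return np.round(c,1),np.round(sorted(wh),1),round(y,1)
def near(P,c,r,z0,z1):
    q=P.reshape(-1,3); q=q[~np.isnan(q[:,0])]
    k=(np.abs(q[:,0]-c[0])<r[0])&(np.abs(q[:,1]-c[1])<r[1])&(q[:,2]>z0)&(q[:,2]<z1)
    return q[k]
def to(pos,yaw):
    """shift/turn numbers to bring TCP to pos, tool down, tool x at yaw deg (half-turn free choice)"""
    s=ctrl.get_state(); R0=R.from_rotvec(s["tool_rot"])
    Rt=R.from_euler("z",yaw,degrees=True)*R.from_euler("x",180,degrees=True)
    d=R0.inv().apply(np.array(pos)-s["position"])/.25; w=(R0.inv()*Rt).as_rotvec(degrees=True)/30
    x=R0.apply([1,0,0]); print("t",round(float(s["time"]),2),"pos",np.round(s["position"],4),"yaw",round(float(np.degrees(np.arctan2(x[1],x[0]))),1),"w",round(float(s["grip_width"]),3),"gf",round(float(s["grip_force"]),1),"F",np.round(s["ft_force"],1),"q7",np.round(s["joint_positions"][6],2))
    print("  slide",np.round(d,3).tolist(),"ang",np.round(w,3).tolist())
E
python3 - <<'E'
from h import *
for n in ("scene","top"):
    im=ctrl.get_image(n); P=world(im); print(n)
    if n=="top": save(im,"crop0.png",(220,130,420,240),4)
    for nm,c,r,z in [("spanner",(.535,.147),(.16,.08),(.067,.078)),("case rim",(.545,.18),(.18,.13),(.055,.0635)),("tray rim",(.49,-.435),(.2,.09),(.022,.034)),
      ("barA",(.622,-.254),(.075,.04),(.009,.018)),("barB",(.62,-.141),(.075,.04),(.009,.018)),
      ("pl1",(.64,-.021),(.03,.03),(.045,.055)),("pl2",(.476,-.014),(.03,.03),(.045,.055)),("pl3",(.466,-.137),(.03,.03),(.045,.055)),
      ("lid .07-.1",(.57,.28),(.15,.1),(.09,.1)),("lid .2",(.57,.3),(.15,.1),(.19,.2)),("lidtop",(.57,.3),(.15,.1),(.232,.26))]:
        q=near(P,c,r,*z)
        if len(q)>5: print(nm,len(q),*rect(q),"mean",np.round(q.mean(0),4),"zmed",round(np.median(q[:,2]),4))
to((.2,-.6,.2),0)
E
```

```text
scene
spanner 909 [532.7 132.1] [ 81.3 283.3] -17.6 mean [0.5485 0.1433 0.0722] zmed 0.0723
case rim 763 [562.2 191. ] [222.3 288.5] -10.9 mean [0.5525 0.1838 0.0597] zmed 0.06
tray rim 872 [ 489.  -431.5] [125.6 342.7] 3.9 mean [ 0.4996 -0.4316  0.0275] zmed 0.0277
barA 421 [ 627.  -254.4] [ 24.6 125.3] -6.8 mean [ 0.6284 -0.2547  0.0128] zmed 0.0126
barB 377 [ 621.5 -140.6] [ 24.7 125.3] -11.9 mean [ 0.6231 -0.1409  0.0128] zmed 0.0126
pl1 62 [642.5 -21. ] [20.1 21.6] -43.4 mean [ 0.6427 -0.0215  0.0505] zmed 0.0505
pl2 54 [477.7 -13.3] [18.  20.4] -43.9 mean [ 0.4784 -0.0145  0.0502] zmed 0.0505
pl3 59 [ 466.1 -136.1] [19.7 21.7] -53.4 mean [ 0.4668 -0.1369  0.0497] zmed 0.0496
lid .07-.1 278 [563.2 282.9] [ 11.  250.2] -10.9 mean [0.5736 0.2804 0.0953] zmed 0.0955
lid .2 319 [567.9 307.4] [ 11.8 251.2] -11.2 mean [0.576  0.3055 0.1951] zmed 0.1954
lidtop 612 [569.9 320.1] [ 16.1 252.2] -11.1 mean [0.5773 0.3172 0.2401] zmed 0.2403
top
spanner 865 [537.  153.3] [139.2 274.7] 0.9 mean [0.5361 0.1474 0.0721] zmed 0.072
case rim 522 [560.1 192. ] [226.3 302.3] -9.5 mean [0.5439 0.188
[... 229 characters left out ...]
 134.3] 1.8 mean [ 0.6188 -0.1399  0.0128] zmed 0.0127
pl1 40 [639.8 -20.7] [19.2 20.2] 25.7 mean [ 0.6403 -0.0206  0.0501] zmed 0.0499
pl2 42 [475.7 -14.9] [19.6 19.8] -89.2 mean [ 0.4761 -0.0142  0.0504] zmed 0.0504
pl3 38 [ 464.9 -137.1] [16.9 17.2] 0.1 mean [ 0.4652 -0.1379  0.0503] zmed 0.0499
lid .07-.1 171 [560.5 282.6] [  8.2 247.5] -10.8 mean [0.5578 0.2825 0.0952] zmed 0.0953
lid .2 222 [564.9 306.1] [  8.4 248.4] -11.0 mean [0.5644 0.3067 0.1948] zmed 0.1946
lidtop 518 [568.  319.2] [ 14.  248.8] -10.6 mean [0.5665 0.3194 0.2413] zmed 0.2422
t 1.3 pos [ 0.2111 -0.6148  0.2074] yaw 19.0 w 0.998 gf 0.0 F [ 0.2  0.2 -0.2] q7 -0.06
  slide [-0.023, -0.07, 0.029] ang [0.0, -0.0, 0.632]
```

View pics/crop0.png

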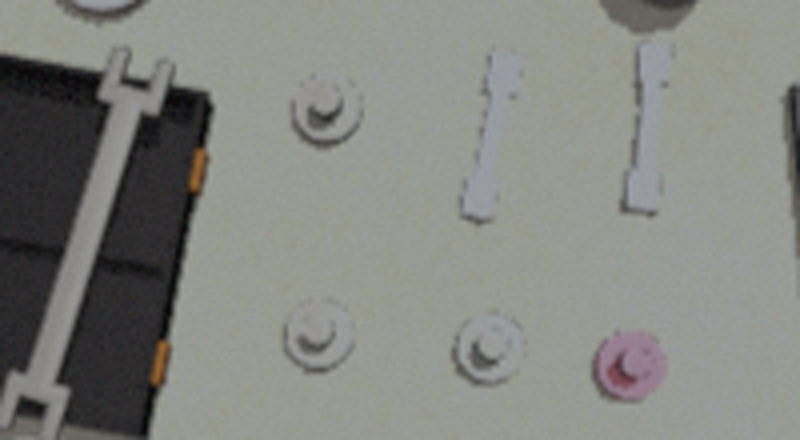

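The crop shows two silver bars at (490,135) and (648,128), three grey platens at (325,108), (318,335) and (488,348), and a pink one at (630,365), so the choice is confirmed. Next I'll refine the case and spanner poses, then start moving.

```bash
python3 - <<'E'
from h import *
a=np.radians(-11.0); cy=-np.array([np.cos(a),np.sin(a)]); cx=np.array([cy[1],-cy[0]])
for n in ("scene","top"):
    im=ctrl.get_image(n); P=world(im); print(n)
    m=ctrl.outline_of("spanner",n)[0]["mask"]; q=P[m]; q=q[(q[:,2]>.067)&(q[:,2]<.078)]
    print("spanner",*rect(q),np.round(q.mean(0),4))
    v=np.linalg.svd(q[:,:2]-q[:,:2].mean(0))[2][0] if 0 else np.linalg.eigh(np.cov(q[:,:2].T))[1][:,1]; print(np.degrees(np.arctan2(v[1],v[0])))
    q=near(P,(.545,.18),(.2,.2),.055,.0635)[:,:2]-[.543,.180]
    X=q@cx;Y=q@cy
    for lab,k,val in [("-x wall",(abs(Y)<.09)&(X<-.085),X),("-y wall",(X>-.08)&(X<.06)&(Y<-.1),Y),("+y wall",(X>-.08)&(X<.06)&(Y>.1),Y)]:
        print(lab,k.sum(),np.round(np.percentile(val[k],[2,25,50,75,98])*1000,1) if k.sum() else "")
to((.535,.148,.25),-17.7)
E
```

```text
scene
spanner [539.6 146.7] [ 48.2 277.6] -17.3 [0.5489 0.1433 0.0722]
162.5297306082744
-x wall 161 [-96.  -94.4 -92.9 -91.1 -88.3]
-y wall 102 [-126.7 -124.1 -122.9 -120.9 -118.7]
+y wall 92 [114.3 120.4 122.1 123.4 127.3]
top
spanner [537.1 147.3] [ 46.3 278.8] -17.3 [0.5358 0.1475 0.0722]
163.0058492526954
-x wall 108 [-187.3  -94.9  -93.3  -91.6  -90. ]
-y wall 65 [-123.3 -121.4 -120.3 -118.8 -117.1]
+y wall 64 [114.4 123.1 124.5 125.8 128.8]
t 1.5 pos [ 0.2111 -0.6148  0.2074] yaw 19.0 w 1.001 gf 0.0 F [-0.6 -0.   0.6] q7 -0.06
  slide [2.216, -2.465, -0.171] ang [0.0, 0.0, 1.222]
```

```bash
python3 -m inch '[{"slide":[0,0,-0.4],"angular":[0,0,0],"claw":0},{"slide":[0,0,-0.4],"angular":[0,0,0],"claw":0},{"slide":[0.3,-0.15,-0.4],"angular":[0,0,0],"claw":0},{"slide":[1,-0.5,-0.4],"angular":[0,0,0],"claw":0},{"slide":[1,-0.5,-0.4],"angular":[0,0,0],"claw":0},{"slide":[1,-0.5,-0.4],"angular":[0,0,0],"claw":0},{"slide":[1,-0.5,-0.4],"angular":[0,0,0],"claw":0},{"slide":[1,-0.5,-0.4],"angular":[0,0,0],"claw":0},{"slide":[1,-0.5,-0.4],"angular":[0,0,0],"claw":0},{"slide":[1,-0.5,-0.4],"angular":[0,0,0],"claw":0}]'
python3 - <<'E'
from h import *
to((.407,-.415,.307),19); to((.538,.147,.2),-17.4)
E
```

```text
time: 2.5
position: [0.4072, -0.4151, 0.3075]
tool_rot: [3.098, 0.52, -0.001]
ft_force: [-0.9, -0.4, -0.6]
grip_width: 0.501
grip_force: 0.0
t 2.5 pos [ 0.4072 -0.4151  0.3075] yaw 19.0 w 0.501 gf 0.0 F [-0.9 -0.4 -0.6] q7 -0.52
  slide [-0.001, -0.001, 0.002] ang [0.001, 0.001, 0.002]
t 2.5 pos [ 0.4072 -0.4151  0.3075] yaw 19.0 w 0.501 gf 0.0 F [-0.9 -0.4 -0.6] q7 -0.52
  slide [1.229, -1.955, 0.428] ang [0.002, 0.001, 1.215]
```

```bash
python3 -m inch '[{"slide":[1,-1,0],"angular":[0,0,0],"claw":0},{"slide":[1,-1,0],"angular":[0,0,0],"claw":0},{"slide":[1,-1,0],"angular":[0,0,0],"claw":0},{"slide":[1,-1,0],"angular":[0,0,0],"claw":0},{"slide":[1,-1,0],"angular":[0,0,0],"claw":0},{"slide":[1,-1,0],"angular":[0,0,0],"claw":0},{"slide":[1,-1,0],"angular":[0,0,0],"claw":0},{"slide":[1,-1,0],"angular":[0,0,0],"claw":0}]' >/dev/null
python3 -m inch '[{"slide":[0.23,-0.955,0],"angular":[0,0,0.99],"claw":0},{"slide":[0.23,-0.955,0],"angular":[0,0,0.99],"claw":0},{"slide":[0.23,-0.955,0],"angular":[0,0,0.99],"claw":0},{"slide":[0.23,-0.955,0],"angular":[0,0,0.99],"claw":0},{"slide":[0.23,-0.955,0],"angular":[0,0,0.99],"claw":0},{"slide":[0.23,-0.955,0],"angular":[0,0,0.99],"claw":0},{"slide":[0.23,-0.955,0.4],"angular":[0,0,0.99],"claw":0},{"slide":[0.23,-0.955,0.4],"angular":[0,0,0.99],"claw":0},{"slide":[0.23,-0.955,0.4],"angular":[0,0,0.99],"claw":0}]'
python3 - <<'E'
from h import *
to((.538,.147,.058),-17.4)
E
```

```text
time: 4.2
position: [0.5346, 0.1421, 0.2001]
tool_rot: [3.122, -0.299, -0.021]
ft_force: [-0.5, -0.5, -0.8]
grip_width: 0.499
grip_force: 0.0
t 4.2 pos [0.5346 0.1421 0.2001] yaw -10.9 w 0.499 gf 0.0 F [-0.5 -0.5 -0.8] q7 -2.16
  slide [0.017, -0.026, 0.568] ang [0.014, 0.023, 0.216]
```

```bash
python3 -m inch '[{"slide":[0.017,-0.026,0.1],"angular":[0.014,0.023,0.216],"claw":0},{"slide":[0.017,-0.026,0.2],"angular":[0.014,0.023,0.216],"claw":0},{"slide":[0.017,-0.026,0.35],"angular":[0.014,0.023,0.216],"claw":0},{"slide":[0.017,-0.026,0.48],"angular":[0.014,0.023,0.216],"claw":0},{"slide":[0.017,-0.026,0.568],"angular":[0.014,0.023,0.216],"claw":0},{"slide":[0.017,-0.026,0.568],"angular":[0.014,0.023,0.216],"claw":0},{"slide":[0.017,-0.026,0.568],"angular":[0.014,0.023,0.216],"claw":-1},{"slide":[0.017,-0.026,0.568],"angular":[0.014,0.023,0.216],"claw":-1},{"slide":[0.017,-0.026,0.568],"angular":[0.014,0.023,0.216],"claw":-1},{"slide":[0.017,-0.026,0.568],"angular":[0.014,0.023,0.216],"claw":-1}]' 40
python3 - <<'E'
from h import *
to((.538,.147,.058),-17.4)
E
```

```text
time: 5.2
position: [0.5453, 0.1524, 0.0667]
tool_rot: [-3.1, 0.47, -0.023]
ft_force: [-0.1, -0.4, 0.2]
grip_width: 0.223
grip_force: 0.0
t 5.2 pos [0.5453 0.1524 0.0667] yaw -17.2 w 0.223 gf 0.0 F [-0.1 -0.4  0.2] q7 -2.35
  slide [-0.022, 0.03, 0.034] ang [-0.017, -0.026, 0.006]
```

```bash
python3 -m inch '[{"slide":[0,0,0],"angular":[0,0,0],"claw":-0.4},{"slide":[0,0,0],"angular":[0,0,0],"claw":-0.4},{"slide":[0,0,0],"angular":[0,0,0],"claw":-0.4}]'
python3 - <<'E'
from h import *
to((.538,.147,.058),-17.4)
for n in ("scene","top"):
    im=ctrl.get_image(n); P=world(im)
    for r in ctrl.outline_of("spanner",n)[:1]:
        q=P[r["mask"]]; q=q[~np.isnan(q[:,0])]; print(r["confidence"],np.round(np.median(q,0),4),*rect(q[(q[:,2]>.05)&(q[:,2]<.08)]))
save(ctrl.get_image("scene"),"s1.png",(330,80,500,250),4)
E
```

```text
time: 5.5
position: [0.5444, 0.1524, 0.0654]
tool_rot: [-3.1, 0.469, -0.02]
ft_force: [-0.6, 0.3, -1.1]
grip_width: 0.292
grip_force: 0.0
t 5.5 pos [0.5444 0.1524 0.0654] yaw -17.2 w 0.292 gf 0.0 F [-0.6  0.3 -1.1] q7 -2.35
  slide [-0.018, 0.028, 0.029] ang [-0.015, -0.022, 0.006]
0.93 [0.6198 0.1244 0.0722] [541.3 147.6] [ 45.2 274.9] -18.2
0.71 [0.5484 0.3028 0.1785] [559.3 277.1] [  8.6 245.4] -11.2
```

View pics/s1.png

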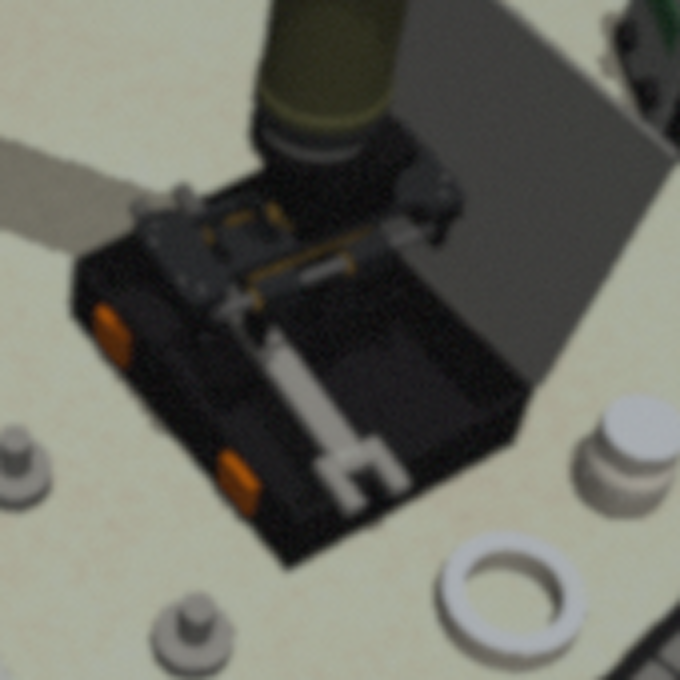

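The spanner at (315,390) is undisturbed and the gripper straddles it near mid-length. I'll re-centre, then close.

```bash
python3 -m inch '[{"slide":[-0.018,0.028,0],"angular":[-0.015,-0.022,0.006],"claw":0},{"slide":[-0.018,0.028,0],"angular":[-0.015,-0.022,0.006],"claw":0},{"slide":[-0.018,0.028,0.028],"angular":[-0.015,-0.022,0.006],"claw":0},{"slide":[-0.018,0.028,0.028],"angular":[-0.015,-0.022,0.006],"claw":0},{"slide":[-0.018,0.028,0.028],"angular":[-0.015,-0.022,0.006],"claw":0}]' 
python3 -c "
from h import *
to((.538,.147,.058),-17.4)"
python3 -m inch '[{"slide":[0,0,0],"angular":[0,0,0],"claw":-1},{"slide":[0,0,0],"angular":[0,0,0],"claw":-1},{"slide":[0,0,0],"angular":[0,0,0],"claw":-1},{"slide":[0,0,0],"angular":[0,0,0],"claw":-1},{"slide":[0,0,0],"angular":[0,0,0],"claw":-1},{"slide":[0,0,0],"angular":[0,0,0],"claw":-1}]' 40
```

```text
time: 6.25
position: [0.5378, 0.147, 0.0578]
tool_rot: [3.105, -0.475, -0.001]
ft_force: [0.4, -0.9, 0.5]
grip_width: 0.499
grip_force: 0.0
t 6.25 pos [0.5378 0.147  0.0578] yaw -17.4 w 0.499 gf 0.0 F [ 0.4 -0.9  0.5] q7 -2.35
  slide [0.001, -0.0, -0.001] ang [0.0, 0.001, -0.0]
time: 6.85
position: [0.5382, 0.147, 0.0582]
tool_rot: [-3.105, 0.475, -0.0]
ft_force: [-0.3, -0.4, 0.7]
grip_width: 0.054
grip_force: 0.0
```

```bash
python3 - <<'E'
from h import *
im=ctrl.get_image("scene"); save(im,"s2.png",(340,100,440,220),5); s=ctrl.get_state(); print(s["grip_width"],s["grip_force"],s["position"])
r=ctrl.outline_of("spanner","scene"); P=world(im)
for x in r:
    q=P[x["mask"]]; q=q[~np.isnan(q[:,0])]; print(x["confidence"],np.round(np.median(q,0),4),*rect(q[(q[:,2]>.05)&(q[:,2]<.08)]))
E
```

```text
0.03589795059518501 0.0 [0.53814101 0.14701978 0.05822558]
0.7 [0.608  0.1283 0.0718] [541.3 151.9] [ 56.8 280.4] -17.6
0.31 [ 0.648  -0.0281  0.0197] [642.8 -21.9] [17.2 19.6] 9.7
```

View pics/s2.png

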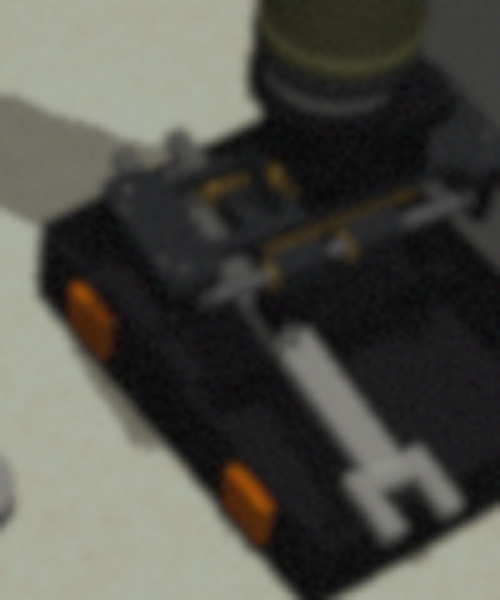

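The fingers read nearly shut (crop (300,335)) with no force, right over the shank. I'll check where the fingertips really are in the depth data.

```bash
python3 - <<'E'
from h import *
for n in("scene","top"):
    im=ctrl.get_image(n); P=world(im)
    for z in (.06,.07,.08,.09,.1,.11,.12,.14,.16):
        q=near(P,(.52,.147),(.12,.14),z,z+.01)
        q=q[q[:,1]<.245]
        if len(q)>3: print(n,z,len(q),np.round(q.min(0)[:2],3),np.round(q.max(0)[:2],3),"mean",np.round(q.mean(0),3))
im=ctrl.get_image("scene");P=world(im)
for v in range(150,182,3): print(v,[(int(u),*np.round(P[v,u]*1000).astype(int).tolist()) for u in range(388,412,4) ])
E
```

```text
scene 0.06 239 [0.401 0.064] [0.64  0.243] mean [0.53  0.119 0.064]
scene 0.07 411 [0.402 0.093] [0.64  0.207] mean [0.552 0.142 0.073]
scene 0.08 27 [0.528 0.133] [0.553 0.154] mean [0.544 0.142 0.085]
scene 0.09 26 [0.529 0.134] [0.554 0.152] mean [0.546 0.142 0.095]
scene 0.1 18 [0.532 0.133] [0.554 0.154] mean [0.546 0.142 0.104]
scene 0.14 53 [0.479 0.054] [0.599 0.224] mean [0.544 0.114 0.148]
scene 0.16 347 [0.481 0.051] [0.601 0.218] mean [0.561 0.134 0.165]
top 0.06 102 [0.425 0.064] [0.638 0.245] mean [0.587 0.111 0.065]
top 0.07 151 [0.583 0.091] [0.64  0.142] mean [0.616 0.121 0.074]
top 0.16 70 [0.477 0.076] [0.569 0.125] mean [0.544 0.108 0.165]
150 [(388, 548, 92, 178), (392, 545, 113, 159), (396, 556, 114, 168), (400, 565, 118, 172), (404, 570, 127, 169), (408, 572, 140, 160)]
153 [(388, 503, 160, 73), (392, 549, 111, 153), (396, 562, 108, 166), (400, 570, 113, 169), (404, 573, 124, 163), (408, 508, 249, 5)]
156 [(388, 555, 88, 166), (392, 560, 96, 164), (396, 565, 106, 159), (400, 570, 115, 156), (404, 505, 236, 0), (408, 516, 240, 6)]
159 [(388, 516, 147, 71), (392,
[... 419 characters left out ...]
2036854775808, -9223372036854775808), (396, 550, 139, 72), (400, 559, 144, 76), (404, 545, 185, 27), (408, 548, 200, 17)]
171 [(388, 512, 162, 3), (392, 534, 148, 35), (396, 555, 134, 68), (400, 563, 139, 71), (404, 572, 144, 75), (408, 552, 197, 10)]
174 [(388, 534, 132, 37), (392, 538, 144, 31), (396, 541, 159, 19), (400, 570, 131, 73), (404, 577, 139, 72), (408, 556, 193, 4)]
177 [(388, 535, 133, 24), (392, 539, 145, 17), (396, 544, 157, 11), (400, 576, 126, 70), (404, 584, 131, 73), (408, 590, 140, 70)]
180 [(388, 534, 137, 7), (392, 541, 146, 5), (396, 548, 154, 5), (400, 558, 157, 12), (404, 590, 124, 73), (408, 596, 133, 70)]<stdin>:9: RuntimeWarning: invalid value encountered in cast
```

```bash
python3 -m inch '[{"slide":[0,0,0],"angular":[0,0,0],"claw":0},{"slide":[0,0,0],"angular":[0,0,0],"claw":0},{"slide":[0,0,0],"angular":[0,0,0],"claw":0},{"slide":[0,0,-0.2],"angular":[0,0,0],"claw":0},{"slide":[0,0,-0.4],"angular":[0,0,0],"claw":0},{"slide":[0,0,-0.4],"angular":[0,0,0],"claw":0},{"slide":[0,0,-0.4],"angular":[0,0,0],"claw":0},{"slide":[0,0,-0.4],"angular":[0,0,0],"claw":0}]'
python3 - <<'E'
from h import *
im=ctrl.get_image("scene"); P=world(im); save(im,"s3.png",(340,70,480,220),5)
for z in np.arange(.08,.24,.008):
    q=near(P,(.535,.147),(.05,.08),z,z+.008)
    if len(q)>2: print(round(z,3),len(q),np.round(q.min(0)[:2],3),np.round(q.max(0)[:2],3),"mean",np.round(q.mean(0),3))
for n in ("scene","top"):
    im=ctrl.get_image(n);P=world(im)
    r=ctrl.outline_of("spanner",n)
    for x in r:
        q=P[x["mask"]]; q=q[~np.isnan(q[:,0])]; print(x["confidence"],np.round(np.median(q,0),4),*rect(q[(q[:,2]>.05)&(q[:,2]<.08)]))
E
```

```text
time: 7.9
position: [0.5373, 0.1466, 0.157]
tool_rot: [3.105, -0.475, -0.003]
ft_force: [-0.5, 0.1, -0.2]
grip_width: 0.493
grip_force: 0.0
0.168 12 [0.524 0.115] [0.558 0.171] mean [0.542 0.143 0.175]
0.176 40 [0.521 0.113] [0.559 0.173] mean [0.542 0.145 0.18 ]
0.184 38 [0.519 0.113] [0.56  0.172] mean [0.542 0.145 0.188]
0.192 34 [0.521 0.113] [0.559 0.172] mean [0.544 0.148 0.196]
0.2 35 [0.525 0.112] [0.559 0.175] mean [0.546 0.145 0.204]
0.208 19 [0.535 0.109] [0.56  0.176] mean [0.55  0.153 0.212]
0.216 25 [0.537 0.166] [0.561 0.178] mean [0.551 0.171 0.22 ]
0.224 9 [0.54  0.167] [0.559 0.175] mean [0.549 0.171 0.228]
0.232 5 [0.545 0.17 ] [0.553 0.173] mean [0.548 0.171 0.235]
0.74 [0.5605 0.1397 0.072 ] [541.1 151. ] [ 57.  279.5] -17.3
0.73 [0.6077 0.2907 0.1667] [567.8 276.2] [ 10.7 236.6] -10.9
0.86 [0.637  0.1195 0.0716] [632.1 117.6] [47.5 78.9] -16.9
```

View pics/s3.png

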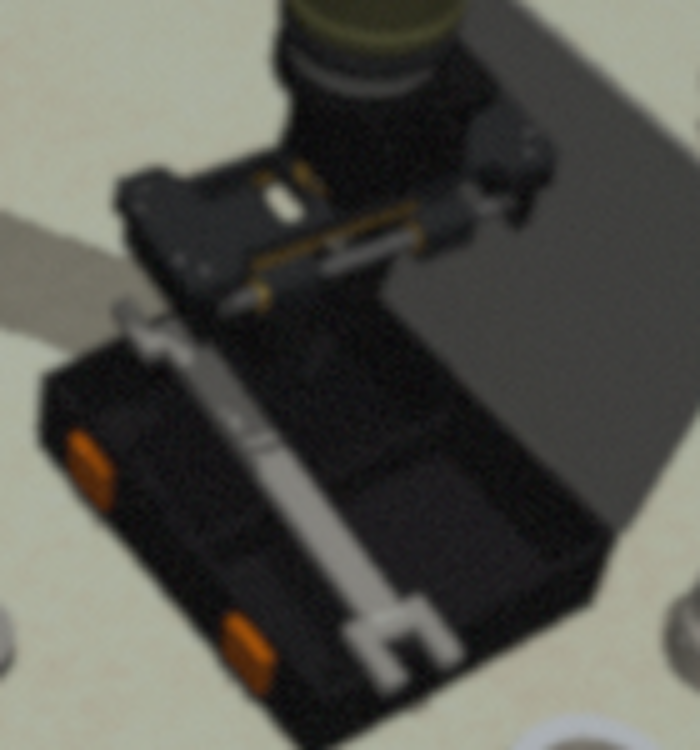

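The crop shows the open fingers (240,430) hanging above the spanner. Depth puts the fingertips at about z 0.171, while the reported TCP implies 0.146. So the tool is really about 25 mm higher than reported, and the fingers closed just above the spanner. I'll descend with that offset, checking force on the way.

```bash
python3 -m inch '[{"slide":[0,0,0.15],"angular":[0,0,0],"claw":0},{"slide":[0,0,0.3],"angular":[0,0,0],"claw":0},{"slide":[0,0,0.4],"angular":[0,0,0],"claw":0},{"slide":[0,0,0.45],"angular":[0,0,0],"claw":0},{"slide":[0,0,0.495],"angular":[0,0,0],"claw":0},{"slide":[0,0,0.495],"angular":[0,0,0],"claw":0},{"slide":[0,0,0.495],"angular":[0,0,0],"claw":0}]'
python3 -m inch '[{"slide":[0,0,0],"angular":[0,0,0],"claw":-1},{"slide":[0,0,0],"angular":[0,0,0],"claw":-1},{"slide":[0,0,0],"angular":[0,0,0],"claw":-1},{"slide":[0,0,0],"angular":[0,0,0],"claw":-1},{"slide":[0,0,0],"angular":[0,0,0],"claw":-1}]' 40
```

```text
time: 8.85
position: [0.5389, 0.1474, 0.0353]
tool_rot: [-3.105, 0.475, -0.002]
ft_force: [-0.0, -0.2, 0.3]
grip_width: 0.5
grip_force: 0.0
time: 9.35
position: [0.5385, 0.1471, 0.035]
tool_rot: [-3.105, 0.475, -0.001]
ft_force: [-0.5, -0.3, 2.8]
grip_width: 0.247
grip_force: 40.0
```

Gripped: width 0.247 (21.5 mm) at 40 N, which also confirms the offset. Now I'll lift and carry.

```bash
python3 -m inch '[{"slide":[0,0,-0.15],"angular":[0,0,0],"claw":-1},{"slide":[0,0,-0.35],"angular":[0,0,0],"claw":-1},{"slide":[0,0,-0.55],"angular":[0,0,0],"claw":-1},{"slide":[0,0,-0.55],"angular":[0,0,-0.3],"claw":-1},{"slide":[0,0,-0.55],"angular":[0,0,-0.5],"claw":-1},{"slide":[0,0,-0.55],"angular":[0,0,-0.71],"claw":-1},{"slide":[0,0,-0.55],"angular":[0,0,-0.71],"claw":-1},{"slide":[0,0,-0.55],"angular":[0,0,-0.71],"claw":-1},{"slide":[0,0,-0.55],"angular":[0,0,-0.71],"claw":-1}]'
python3 -c "
from h import *
to((.489,-.432,.1725),3.85)"
```

```text
time: 10.25
position: [0.5378, 0.1469, 0.1715]
tool_rot: [3.14, 0.104, -0.001]
ft_force: [0.1, -0.6, -3.0]
grip_width: 0.246
grip_force: 40.0
t 10.25 pos [0.5378 0.1469 0.1715] yaw 3.8 w 0.246 gf 40.0 F [ 0.1 -0.6 -3. ] q7 -1.93
  slide [-0.348, 2.298, -0.004] ang [0.0, 0.001, -0.002]
```

```bash
python3 -m inch '[{"slide":[-0.1,0.2,0],"angular":[0,0,0],"claw":-1},{"slide":[-0.1,0.4,0],"angular":[0,0,0],"claw":-1},{"slide":[-0.1,0.6,0],"angular":[0,0,0],"claw":-1},{"slide":[-0.1,0.8,0],"angular":[0,0,0],"claw":-1},{"slide":[-0.1,1,0],"angular":[0,0,0],"claw":-1}]' >/dev/null
python3 -m inch '[{"slide":[-0.1,0.2,0],"angular":[0,0,0],"claw":-1},{"slide":[-0.1,0.4,0],"angular":[0,0,0],"claw":-1},{"slide":[-0.1,0.6,0],"angular":[0,0,0],"claw":-1},{"slide":[-0.1,0.8,0],"angular":[0,0,0],"claw":-1},{"slide":[-0.1,1,0],"angular":[0,0,0],"claw":-1}]' >/dev/null
python3 -m inch '[{"slide":[-0.148,0.15,0],"angular":[0,0,0],"claw":-1},{"slide":[-0.148,0.25,0],"angular":[0,0,0],"claw":-1},{"slide":[-0.148,0.298,0],"angular":[0,0,0],"claw":-1},{"slide":[-0.148,0.298,0],"angular":[0,0,0],"claw":-1},{"slide":[-0.148,0.298,0],"angular":[0,0,0],"claw":-1},{"slide":[-0.148,0.298,0],"angular":[0,0,0],"claw":-1},{"slide":[-0.148,0.298,0],"angular":[0,0,0],"claw":-1}]'
python3 - <<'E'
from h import *
to((.489,-.432,-.018),3.85)
for n in ("scene",):
    im=ctrl.get_image(n);P=world(im)
    for x in ctrl.outline_of("spanner",n):
        q=P[x["mask"]]; q=q[~np.isnan(q[:,0])]; print(x["confidence"],np.round(np.median(q,0),4),*rect(q[(q[:,2]>.19)&(q[:,2]<.23)]))
E
```

```text
time: 11.95
position: [0.4907, -0.4194, 0.1722]
tool_rot: [-3.139, -0.111, -0.001]
ft_force: [0.5, 0.4, -3.2]
grip_width: 0.248
grip_force: 40.0
t 11.95 pos [ 0.4907 -0.4194  0.1722] yaw 4.1 w 0.248 gf 40.0 F [ 0.5  0.4 -3.2] q7 -0.91
  slide [-0.011, 0.05, 0.761] ang [-0.001, -0.001, 0.007]
0.73 [ 0.5688 -0.4163  0.2093] [ 490.5 -418.8] [ 46.  278.7] 3.9
0.5 [ 0.6266 -0.142   0.0121] [0. 0.] [0. 0.] 0.0
0.2 [ 0.4732 -0.1421  0.0192] [0. 0.] [0. 0.] 0.0
```

```bash
python3 -m inch '[{"slide":[-0.008,0.05,0.1],"angular":[0,0,0],"claw":-1},{"slide":[-0.008,0.05,0.25],"angular":[0,0,0],"claw":-1},{"slide":[-0.008,0.05,0.4],"angular":[0,0,0],"claw":-1},{"slide":[-0.008,0.05,0.55],"angular":[0,0,0],"claw":-1},{"slide":[-0.008,0.05,0.66],"angular":[0,0,0],"claw":-1},{"slide":[-0.008,0.05,0.72],"angular":[0,0,0],"claw":-1},{"slide":[-0.008,0.05,0.755],"angular":[0,0,0],"claw":-1},{"slide":[-0.008,0.05,0.755],"angular":[0,0,0],"claw":-1}]'
python3 -m inch '[{"slide":[0,0,0],"angular":[0,0,0],"claw":-1},{"slide":[0,0,0],"angular":[0,0,0],"claw":-0.1},{"slide":[0,0,0],"angular":[0,0,0],"claw":-0.1},{"slide":[0,0,0],"angular":[0,0,0],"claw":-0.1},{"slide":[0,0,-0.2],"angular":[0,0,0],"claw":-0.1},{"slide":[0,0,-0.4],"angular":[0,0,0],"claw":-0.1},{"slide":[0,0,-0.6],"angular":[0,0,0],"claw":-0.1},{"slide":[0,0,-0.6],"angular":[0,0,0],"claw":-0.1},{"slide":[0,0,-0.6],"angular":[0,0,0],"claw":-0.1}]'
python3 - <<'E'
from h import *
for n in ("scene","top"):
    im=ctrl.get_image(n);P=world(im)
    for x in ctrl.outline_of("spanner",n)[:1]:
        q=P[x["mask"]]; q=q[~np.isnan(q[:,0])]; print(x["confidence"],np.round(np.median(q,0),4),*rect(q[(q[:,2]>.0)&(q[:,2]<.03)]))
    for nm,c,r,z in [("barA",(.627,-.254),(.075,.04),(.009,.018)),("barB",(.622,-.141),(.075,.04),(.009,.018))]:
        q=near(P,c,r,*z)
        if len(q)>5: print(nm,len(q),*rect(q),"mean",np.round(q.mean(0),4))
    for o in ("bar0","platen0"):
        for r in ctrl.outline_of(o,n):
            q=P[r["mask"]]; print(o,round(r["confidence"],2),np.round(np.nanmedian(q,0),3))
to((.627,-.2545,.13),0)
E
```

```text
time: 12.85
position: [0.4872, -0.4325, -0.0108]
tool_rot: [-3.137, -0.107, 0.007]
ft_force: [-14.9, 11.1, 29.1]
grip_width: 0.247
grip_force: 57.9
time: 13.75
position: [0.4905, -0.4353, 0.1373]
tool_rot: [3.135, 0.107, 0.008]
ft_force: [-1.0, -0.3, -1.5]
grip_width: 0.45
grip_force: 0.0
0.75 [ 0.5409 -0.4309  0.0159] [ 504.9 -427.7] [ 48.  245.1] 3.0
barA 423 [ 627.  -254.6] [ 24.8 125.7] -6.9 mean [ 0.6292 -0.2549  0.0127]
barB 371 [ 621.9 -140.6] [ 25.2 125. ] -11.4 mean [ 0.6247 -0.1413  0.0127]
bar0 0.73 [ 0.627 -0.142  0.012]
bar0 0.5 [ 0.228 -0.262  0.012]
bar0 0.34 [ 0.54  -0.43   0.016]
bar0 0.2 [0.762 0.136 0.024]
platen0 0.85 [ 0.484 -0.02   0.019]
platen0 0.7 [ 0.473 -0.143  0.019]
platen0 0.7 [ 0.775 -0.081  0.029]
platen0 0.66 [ 0.647 -0.028  0.019]
platen0 0.6 [ 0.46  -0.242  0.019]
0.64 [ 0.4504 -0.4322  0.0157] [ 486.3 -433.5] [ 45.3 269.1] 4.4
barA 233 [ 630.6 -253.3] [ 66.9 146.7] 3.3 mean [ 0.6245 -0.2544  0.0129]
barB 232 [ 621.1 -134.3] [ 47.3 123.7] -5.1 mean [ 0.6211 -0.1401  0.0128]
bar0 0.81 [ 0.618 -0.14   0.012]
bar0 0.74 [ 0.229 -0.263  0.011]
bar0 0.59 [ 0.631 -0.254  0.012]
platen0 0.81 [ 0.638 -0.02   0.019]
platen0 0.64 [ 0.474 -0.015  0.02 ]
platen0 0.62 [ 0.452 -0.235  0.019]
platen0 0.48 [ 0.464 -0.136  0.019]
t 14.15 pos [ 0.4881 -0.4337  0.1321] yaw 3.9 w 0.45 gf 0.0 F [-0.2 -0.1  0.1] q7 -0.9
  slide [0.603, -0.677, 0.009] ang [-0.002, 0.002, 0.13]
```

Spanner is in the tray: top at 0.016, middle about (0.487,-0.433). The fingertips touched the floor there, so tip height ≈ reported z + 0.0145. Next is bar A.

```bash
python3 -m inch '[{"slide":[0.15,-0.17,0],"angular":[0,0,0],"claw":-0.3},{"slide":[0.3,-0.34,0],"angular":[0,0,0],"claw":-0.3},{"slide":[0.45,-0.5,0],"angular":[0,0,0.2],"claw":-0.3},{"slide":[0.6,-0.677,0],"angular":[0,0,0.36],"claw":-0.3},{"slide":[0.603,-0.677,0],"angular":[0,0,0.36],"claw":-0.3},{"slide":[0.603,-0.677,0],"angular":[0,0,0.36],"claw":-0.3},{"slide":[0.603,-0.677,0],"angular":[0,0,0.36],"claw":-0.3},{"slide":[0.603,-0.677,0],"angular":[0,0,0.36],"claw":-0.3}]'
python3 -m inch '[{"slide":[0,0,0],"angular":[0,0,0],"claw":-0.3},{"slide":[0,0,0],"angular":[0,0,0],"claw":-0.3}]' >/dev/null
python3 - <<'E'
from h import *
im=ctrl.get_image("scene");P=world(im)
q=near(P,(.627,-.25),(.075,.05),.009,.018); print(len(q),*rect(q))
to((.627,-.2545,-.0115),-6.9)
E
```

```text
time: 14.95
position: [0.6262, -0.2571, 0.1327]
tool_rot: [3.135, -0.193, -0.002]
ft_force: [0.2, -0.5, -0.0]
grip_width: 0.35
grip_force: 0.0
388 [ 627.  -254.5] [ 24.3 124. ] -6.0
t 15.2 pos [ 0.6267 -0.2563  0.1332] yaw -7.0 w 0.349 gf 0.0 F [ 0.9 -1.   0.2] q7 -1.45
  slide [0.0, -0.007, 0.579] ang [0.001, 0.0, -0.004]
```

```bash
python3 -m inch '[{"slide":[0,-0.007,0.15],"angular":[0,0,0],"claw":-0.3},{"slide":[0,-0.007,0.3],"angular":[0,0,0],"claw":-0.3},{"slide":[0,-0.007,0.45],"angular":[0,0,0],"claw":-0.3},{"slide":[0,-0.007,0.53],"angular":[0,0,0],"claw":-0.3},{"slide":[0,-0.007,0.56],"angular":[0,0,0],"claw":-0.3},{"slide":[0,-0.007,0.577],"angular":[0,0,0],"claw":-0.3},{"slide":[0,-0.007,0.577],"angular":[0,0,0],"claw":-0.3},{"slide":[0,-0.007,0.577],"angular":[0,0,0],"claw":-0.3}]'
python3 -m inch '[{"slide":[0,0,0],"angular":[0,0,0],"claw":-1},{"slide":[0,0,0],"angular":[0,0,0],"claw":-1},{"slide":[0,0,0],"angular":[0,0,0],"claw":-1},{"slide":[0,0,0],"angular":[0,0,0],"claw":-1}]' 30
python3 -c "
from h import *
to((.4654,.1951,-.005),79)"
```

```text
time: 16.0
position: [0.6289, -0.2537, -0.0093]
tool_rot: [3.135, -0.189, 0.004]
ft_force: [-0.1, -0.5, -0.5]
grip_width: 0.352
grip_force: 0.0
time: 16.4
position: [0.628, -0.2535, -0.0104]
tool_rot: [3.135, -0.189, 0.002]
ft_force: [-0.6, 0.3, 2.5]
grip_width: 0.153
grip_force: 30.0
t 16.4 pos [ 0.628  -0.2535 -0.0104] yaw -6.9 w 0.153 gf 30.0 F [-0.6  0.3  2.5] q7 -1.49
  slide [-0.861, -1.703, -0.023] ang [0.002, -0.001, -2.863]
```

```bash
python3 -m inch '[{"slide":[0,0,-0.2],"angular":[0,0,0],"claw":-1},{"slide":[0,0,-0.4],"angular":[0,0,0],"claw":-1},{"slide":[-0.1,-0.2,-0.6],"angular":[0,0,-0.2],"claw":-1},{"slide":[-0.2,-0.4,-0.6],"angular":[0,0,-0.4],"claw":-1},{"slide":[-0.3,-0.6,-0.6],"angular":[0,0,-0.7],"claw":-1},{"slide":[-0.43,-0.85,-0.6],"angular":[0,0,-1],"claw":-1},{"slide":[-0.43,-0.85,-0.6],"angular":[0,0,-1],"claw":-1},{"slide":[-0.43,-0.85,-0.6],"angular":[0,0,-1],"claw":-1},{"slide":[-0.43,-0.85,-0.6],"angular":[0,0,-1],"claw":-1}]' >/dev/null
python3 -m inch '[{"slide":[0,-0.2,0],"angular":[0,0,-0.3],"claw":-1},{"slide":[0,-0.4,0],"angular":[0,0,-0.5],"claw":-1},{"slide":[0.05,-0.6,0],"angular":[0,0,-0.7],"claw":-1},{"slide":[0.05,-0.8,0],"angular":[0,0,-1],"claw":-1},{"slide":[0.05,-0.95,0],"angular":[0,0,-1],"claw":-1},{"slide":[0.05,-0.95,0],"angular":[0,0,-1],"claw":-1},{"slide":[0.05,-0.95,0],"angular":[0,0,-1],"claw":-1},{"slide":[0.05,-0.95,0],"angular":[0,0,-1],"claw":-1}]'
python3 -c "
from h import *
to((.4654,.1951,.14),79)"
```

```text
time: 18.1
position: [0.4659, 0.1918, 0.1387]
tool_rot: [2.813, 1.399, -0.001]
ft_force: [-0.2, -1.3, -0.4]
grip_width: 0.154
grip_force: 30.0
t 18.1 pos [0.4659 0.1918 0.1387] yaw 52.9 w 0.154 gf 30.0 F [-0.2 -1.3 -0.4] q7 -1.16
  slide [0.009, -0.01, -0.005] ang [0.0, 0.001, -0.87]
```

```bash
python3 -m inch '[{"slide":[0.01,-0.005,0],"angular":[0,0,-0.3],"claw":-1},{"slide":[0.01,-0.005,0],"angular":[0,0,-0.6],"claw":-1},{"slide":[0.01,-0.005,0],"angular":[0,0,-0.87],"claw":-1},{"slide":[0.01,-0.005,0],"angular":[0,0,-0.87],"claw":-1},{"slide":[0.01,-0.005,0],"angular":[0,0,-0.87],"claw":-1},{"slide":[0.01,-0.005,0],"angular":[0,0,-0.87],"claw":-1}]'
python3 - <<'E'
from h import *
to((.4654,.1951,-.004),79)
im=ctrl.get_image("scene");P=world(im)
for r in ctrl.outline_of("bar0","scene"):
    q=P[r["mask"]]; q=q[~np.isnan(q[:,0])]; print("bar",round(r["confidence"],2),np.round(np.median(q,0),3),*rect(q))
E
```

```text
time: 18.7
position: [0.4657, 0.196, 0.1389]
tool_rot: [2.425, 1.997, 0.0]
ft_force: [-0.4, -0.5, -0.4]
grip_width: 0.154
grip_force: 30.0
t 18.7 pos [0.4657 0.196  0.1389] yaw 79.0 w 0.154 gf 30.0 F [-0.4 -0.5 -0.4] q7 -0.72
  slide [-0.004, -0.0, 0.572] ang [0.0, -0.0, -0.001]
bar 0.82 [ 0.232 -0.263  0.012] [ 232.2 -263. ] [ 23.7 124.4] -18.1
bar 0.67 [0.462 0.158 0.161] [414.1 219.7] [ 52.9 205.8] -53.0
```

```bash
python3 -m inch '[{"slide":[-0.004,0,0.15],"angular":[0,0,0],"claw":-1},{"slide":[-0.004,0,0.3],"angular":[0,0,0],"claw":-1},{"slide":[-0.004,0,0.43],"angular":[0,0,0],"claw":-1},{"slide":[-0.004,0,0.51],"angular":[0,0,0],"claw":-1},{"slide":[-0.004,0,0.55],"angular":[0,0,0],"claw":-1},{"slide":[-0.004,0,0.568],"angular":[0,0,0],"claw":-1},{"slide":[-0.004,0,0.568],"angular":[0,0,0],"claw":-1},{"slide":[-0.004,0,0.568],"angular":[0,0,0],"claw":-1}]'
python3 -m inch '[{"slide":[0,0,0],"angular":[0,0,0],"claw":-0.5},{"slide":[0,0,0],"angular":[0,0,0],"claw":-0.5},{"slide":[0,0,0],"angular":[0,0,0],"claw":-0.5},{"slide":[0,0,-0.1],"angular":[0,0,0],"claw":-0.5},{"slide":[0,0,-0.3],"angular":[0,0,0],"claw":-0.5},{"slide":[0,0,-0.6],"angular":[0,0,0],"claw":-0.5},{"slide":[0,0,-0.6],"angular":[0,0,0],"claw":-0.5},{"slide":[0,0,-0.6],"angular":[0,0,0],"claw":-0.5}]'
python3 -c "
from h import *
to((.6215,-.1405,.14),-11.6)"
```

```text
time: 19.6
position: [0.4661, 0.1963, -0.0019]
tool_rot: [2.42, 2.002, 0.003]
ft_force: [1.0, 0.0, -1.4]
grip_width: 0.158
grip_force: 30.0
time: 20.4
position: [0.468, 0.1971, 0.1515]
tool_rot: [2.417, 1.999, 0.012]
ft_force: [-0.6, 0.8, 0.2]
grip_width: 0.249
grip_force: 0.0
t 20.4 pos [0.468  0.1971 0.1515] yaw 79.2 w 0.249 gf 0.0 F [-0.6  0.8  0.2] q7 -0.71
  slide [-1.211, 0.856, 0.05] ang [0.008, -0.017, 3.026]
```

```bash
python3 -m inch '[{"slide":[-0.1,0.1,0],"angular":[0,0,0.2],"claw":-0.3},{"slide":[-0.25,0.2,0],"angular":[0,0,0.5],"claw":-0.3},{"slide":[-0.4,0.3,0],"angular":[0,0,0.8],"claw":-0.3},{"slide":[-0.6,0.43,0],"angular":[0,0,1],"claw":-0.3},{"slide":[-0.6,0.43,0],"angular":[0,0,1],"claw":-0.3},{"slide":[-0.6,0.43,0],"angular":[0,0,1],"claw":-0.3},{"slide":[-0.6,0.43,0],"angular":[0,0,1],"claw":-0.3}]' >/dev/null
python3 -m inch '[{"slide":[-0.1,0.2,0],"angular":[0,0,0.2],"claw":-0.3},{"slide":[-0.2,0.4,0],"angular":[0,0,0.5],"claw":-0.3},{"slide":[-0.31,0.675,0],"angular":[0,0,0.8],"claw":-0.3},{"slide":[-0.31,0.675,0],"angular":[0,0,1],"claw":-0.3},{"slide":[-0.31,0.675,0],"angular":[0,0,1],"claw":-0.3},{"slide":[-0.31,0.675,0],"angular":[0,0,1],"claw":-0.3},{"slide":[-0.31,0.675,0],"angular":[0,0,1],"claw":-0.3},{"slide":[-0.31,0.675,0],"angular":[0,0,1],"claw":-0.3}]'
python3 - <<'E'
from h import *
to((.6215,-.1405,.14),-11.6)
for n in ("scene","top"):
    im=ctrl.get_image(n);P=world(im)
    q=near(P,(.622,-.15),(.09,.08),.009,.018); print("B",len(q),*rect(q))
    q=near(P,(.465,.195),(.06,.1),.009,.025); print("A in bay",len(q),*(rect(q) if len(q)>3 else ""), np.round(q.mean(0),3))
E
```

```text
time: 21.9
position: [0.6195, -0.1377, 0.1472]
tool_rot: [-3.096, -0.531, -0.001]
ft_force: [-0.8, -0.8, 0.6]
grip_width: 0.346
grip_force: 0.0
t 21.9 pos [ 0.6195 -0.1377  0.1472] yaw 19.4 w 0.346 gf 0.0 F [-0.8 -0.8  0.6] q7 -1.18
  slide [0.004, 0.013, 0.029] ang [-0.001, -0.001, 1.035]
B 334 [ 622.5 -140.4] [ 25.  124.3] -11.6
A in bay 557 [474.8 209.2] [104.4 158.3] 81.8 [0.467 0.215 0.016]
B 0 [0. 0.] [0. 0.] 0.0
A in bay 559 [465.7 194.4] [117.5 195.9] 89.7 [0.47  0.196 0.015]
```

```bash
python3 -m inch '[{"slide":[0.006,0.013,0],"angular":[0,0,0.3],"claw":-0.3},{"slide":[0.006,0.013,0],"angular":[0,0,0.6],"claw":-0.3},{"slide":[0.006,0.013,0],"angular":[0,0,1],"claw":-0.3},{"slide":[0.006,0.013,0],"angular":[0,0,1],"claw":-0.3},{"slide":[0.006,0.013,0],"angular":[0,0,1],"claw":-0.3},{"slide":[0.006,0.013,0],"angular":[0,0,1],"claw":-0.3},{"slide":[0.006,0.013,0],"angular":[0,0,1],"claw":-0.3}]'
python3 -c "
from h import *
to((.622,-.1405,-.0115),-11.6)"
```

```text
time: 22.7
position: [0.6221, -0.1429, 0.147]
tool_rot: [-3.128, 0.293, -0.0]
ft_force: [0.5, -0.4, 1.0]
grip_width: 0.347
grip_force: 0.0
t 22.7 pos [ 0.6221 -0.1429  0.147 ] yaw -10.7 w 0.347 gf 0.0 F [ 0.5 -0.4  1. ] q7 -1.68
  slide [-0.002, -0.009, 0.634] ang [-0.0, -0.0, 0.03]
```

```bash
python3 -m inch '[{"slide":[-0.005,-0.009,0.15],"angular":[0,0,0.03],"claw":-0.3},{"slide":[-0.005,-0.009,0.3],"angular":[0,0,0.03],"claw":-0.3},{"slide":[-0.005,-0.009,0.45],"angular":[0,0,0.03],"claw":-0.3},{"slide":[-0.005,-0.009,0.56],"angular":[0,0,0.03],"claw":-0.3},{"slide":[-0.005,-0.009,0.61],"angular":[0,0,0.03],"claw":-0.3},{"slide":[-0.005,-0.009,0.632],"angular":[0,0,0.03],"claw":-0.3},{"slide":[-0.005,-0.009,0.632],"angular":[0,0,0.03],"claw":-0.3},{"slide":[-0.005,-0.009,0.632],"angular":[0,0,0.03],"claw":-0.3}]'
python3 -m inch '[{"slide":[0,0,0],"angular":[0,0,0],"claw":-1},{"slide":[0,0,0],"angular":[0,0,0],"claw":-1},{"slide":[0,0,0],"angular":[0,0,0],"claw":-1},{"slide":[0,0,0],"angular":[0,0,0],"claw":-1}]' 30
python3 -c "
from h import *
to((.5008,.1882,.15),79)"
```

```text
time: 23.5
position: [0.6228, -0.1409, -0.0093]
tool_rot: [3.125, -0.32, 0.005]
ft_force: [-0.1, -0.6, 0.1]
grip_width: 0.352
grip_force: 0.0
time: 23.9
position: [0.6218, -0.1409, -0.0103]
tool_rot: [3.125, -0.32, 0.002]
ft_force: [-0.6, 0.8, 3.0]
grip_width: 0.154
grip_force: 30.0
t 23.9 pos [ 0.6218 -0.1409 -0.0103] yaw -11.7 w 0.154 gf 30.0 F [-0.6  0.8  3. ] q7 -1.75
  slide [-0.74, -1.191, -0.642] ang [0.002, -0.002, -3.024]
```

```bash
python3 -m inch '[{"slide":[0,0,-0.2],"angular":[0,0,0],"claw":-1},{"slide":[0,0,-0.4],"angular":[0,0,0],"claw":-1},{"slide":[-0.1,-0.15,-0.64],"angular":[0,0,-0.2],"claw":-1},{"slide":[-0.2,-0.3,-0.64],"angular":[0,0,-0.5],"claw":-1},{"slide":[-0.3,-0.45,-0.64],"angular":[0,0,-0.8],"claw":-1},{"slide":[-0.37,-0.6,-0.64],"angular":[0,0,-1],"claw":-1},{"slide":[-0.37,-0.6,-0.64],"angular":[0,0,-1],"claw":-1},{"slide":[-0.37,-0.6,-0.64],"angular":[0,0,-1],"claw":-1},{"slide":[-0.37,-0.6,-0.64],"angular":[0,0,-1],"claw":-1}]' >/dev/null
python3 -m inch '[{"slide":[0,-0.2,0],"angular":[0,0,-0.3],"claw":-1},{"slide":[0,-0.4,0],"angular":[0,0,-0.6],"claw":-1},{"slide":[-0.02,-0.6,0],"angular":[0,0,-0.8],"claw":-1},{"slide":[-0.02,-0.7,0],"angular":[0,0,-1],"claw":-1},{"slide":[-0.02,-0.7,0],"angular":[0,0,-1],"claw":-1},{"slide":[-0.02,-0.7,0],"angular":[0,0,-1],"claw":-1},{"slide":[-0.02,-0.7,0],"angular":[0,0,-1],"claw":-1}]' >/dev/null
python3 -m inch '[{"slide":[0,0,0],"angular":[0,0,-0.3],"claw":-1},{"slide":[0,0,0],"angular":[0,0,-0.6],"claw":-1},{"slide":[0,0,0],"angular":[0,0,-1],"claw":-1},{"slide":[0,0,0],"angular":[0,0,-1],"claw":-1},{"slide":[0,0,0],"angular":[0,0,-1],"claw":-1},{"slide":[0,0,0],"angular":[0,0,-1],"claw":-1},{"slide":[0,0,0],"angular":[0,0,-1],"claw":-1}]'
python3 -c "
from h import *
to((.5008,.1882,-.0035),79)"
```

```text
time: 26.2
position: [0.5018, 0.1887, 0.1489]
tool_rot: [2.439, 1.98, -0.0]
ft_force: [-0.3, 0.6, -0.8]
grip_width: 0.155
grip_force: 30.0
t 26.2 pos [0.5018 0.1887 0.1489] yaw 78.1 w 0.155 gf 30.0 F [-0.3  0.6 -0.8] q7 -0.73
  slide [-0.003, -0.004, 0.61] ang [0.0, 0.0, -0.029]
```

```bash
python3 -m inch '[{"slide":[-0.003,-0.004,0.15],"angular":[0,0,-0.029],"claw":-1},{"slide":[-0.003,-0.004,0.3],"angular":[0,0,-0.029],"claw":-1},{"slide":[-0.003,-0.004,0.45],"angular":[0,0,-0.029],"claw":-1},{"slide":[-0.003,-0.004,0.55],"angular":[0,0,-0.029],"claw":-1},{"slide":[-0.003,-0.004,0.59],"angular":[0,0,-0.029],"claw":-1},{"slide":[-0.003,-0.004,0.606],"angular":[0,0,-0.029],"claw":-1},{"slide":[-0.003,-0.004,0.606],"angular":[0,0,-0.029],"claw":-1},{"slide":[-0.003,-0.004,0.606],"angular":[0,0,-0.029],"claw":-1}]'
python3 -m inch '[{"slide":[0,0,0],"angular":[0,0,0],"claw":-0.5},{"slide":[0,0,0],"angular":[0,0,0],"claw":-0.5},{"slide":[0,0,0],"angular":[0,0,0],"claw":-0.5},{"slide":[0,0,-0.1],"angular":[0,0,0],"claw":-0.5},{"slide":[0,0,-0.3],"angular":[0,0,0],"claw":-0.5},{"slide":[0,0,-0.6],"angular":[0,0,0],"claw":-0.3},{"slide":[0,0,-0.6],"angular":[0,0,0],"claw":-0.3},{"slide":[0,0,-0.6],"angular":[0,0,0],"claw":-0.3},{"slide":[0,0,-0.6],"angular":[0,0,0],"claw":-0.3}]'
python3 -c "
from h import *
to((.4765,-.0145,.14),79)"
```

```text
time: 27.0
position: [0.5016, 0.1894, -0.0011]
tool_rot: [2.421, 2.001, 0.004]
ft_force: [0.9, -0.6, -1.1]
grip_width: 0.154
grip_force: 30.0
time: 27.9
position: [0.5005, 0.1888, 0.1478]
tool_rot: [2.421, 2.001, 0.001]
ft_force: [-0.4, -0.1, 0.2]
grip_width: 0.344
grip_force: 0.0
t 27.9 pos [0.5005 0.1888 0.1478] yaw 79.2 w 0.344 gf 0.0 F [-0.4 -0.1  0.2] q7 -0.72
  slide [-0.817, 0.059, 0.031] ang [0.003, 0.0, 0.005]
```

```bash
python3 -m inch '[{"slide":[-0.2,0.03,0],"angular":[0,0,0],"claw":-0.1},{"slide":[-0.4,0.059,0],"angular":[0,0,0],"claw":-0.1},{"slide":[-0.6,0.059,0],"angular":[0,0,0],"claw":-0.1},{"slide":[-0.8,0.059,0],"angular":[0,0,0],"claw":-0.1},{"slide":[-0.817,0.059,0],"angular":[0,0,0],"claw":-0.1},{"slide":[-0.817,0.059,0],"angular":[0,0,0],"claw":-0.1},{"slide":[-0.817,0.059,0],"angular":[0,0,0],"claw":-0.1},{"slide":[-0.817,0.059,0],"angular":[0,0,0],"claw":-0.1}]'
python3 - <<'E'
from h import *
to((.4772,-.0143,.012),79)
for n in ("scene","top"):
    im=ctrl.get_image(n);P=world(im)
    for nm,c in [("pl1",(.64,-.021)),("pl2",(.477,-.014)),("pl3",(.466,-.137))]:
        q=near(P,c,(.04,.04),.045,.055); print(n,nm,len(q),*(rect(q) if len(q)>3 else ""))
    for r in ctrl.outline_of("bar0",n):
        q=P[r["mask"]]; q=q[~np.isnan(q[:,0])]; print("bar",round(r["confidence"],2),np.round(np.median(q,0),3),*rect(q))
save(ctrl.get_image("scene"),"s4.png",(250,80,500,280),3)
E
```

```text
time: 28.7
position: [0.4763, -0.0124, 0.1469]
tool_rot: [-2.417, -2.005, -0.0]
ft_force: [-0.4, -0.5, 0.1]
grip_width: 0.451
grip_force: 0.0
t 28.7 pos [ 0.4763 -0.0124  0.1469] yaw 79.3 w 0.451 gf 0.0 F [-0.4 -0.5  0.1] q7 -0.22
  slide [-0.007, 0.005, 0.54] ang [-0.002, -0.002, 0.012]
scene pl1 63 [642.4 -21.3] [20.  21.4] -89.7
scene pl2 53 [478.2 -13.8] [17.8 22.8] -43.6
scene pl3 60 [ 466.9 -137.6] [20.9 20.9] -24.9
bar 0.82 [0.516 0.218 0.017] [514.9 213. ] [ 35.4 125.8] 84.3
bar 0.53 [ 0.244 -0.264  0.012] [ 228.6 -260.9] [ 28.1 136.7] -18.4
bar 0.32 [ 0.473 -0.142  0.019] [ 458.6 -128.8] [45.4 72.9] -41.9
top pl1 37 [640.4 -20.9] [17.7 21. ] 59.5
top pl2 0
top pl3 40 [ 464.6 -137. ] [16.9 17.1] 89.3
bar 0.84 [ 0.227 -0.262  0.011] [ 227.9 -264.4] [ 28.4 126.1] -18.5
bar 0.77 [0.466 0.193 0.017] [466.6 195.2] [ 25.2 128. ] 79.4
bar 0.64 [0.511 0.215 0.018] [511.6 214. ] [ 23.2 123.5] 79.0
```

View pics/s4.png

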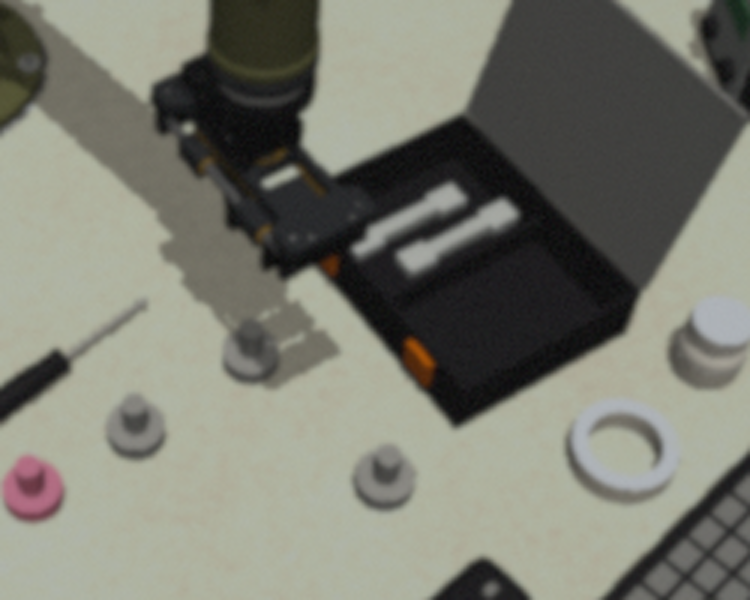

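Both bars lie flat in the near bay at crop (410,220) and (460,235). The second has shifted about 30 mm along but is still inside the limits. The platens are at (250,345), (135,425) and (385,475). Now grasp the first platen.

```bash
python3 -m inch '[{"slide":[-0.007,0.005,0.15],"angular":[0,0,0],"claw":-0.1},{"slide":[-0.007,0.005,0.3],"angular":[0,0,0],"claw":-0.1},{"slide":[-0.007,0.005,0.43],"angular":[0,0,0],"claw":-0.1},{"slide":[-0.007,0.005,0.5],"angular":[0,0,0],"claw":-0.1},{"slide":[-0.007,0.005,0.54],"angular":[0,0,0],"claw":-0.1},{"slide":[-0.007,0.005,0.54],"angular":[0,0,0],"claw":-0.1},{"slide":[-0.007,0.005,0.54],"angular":[0,0,0],"claw":-0.1}]'
python3 -m inch '[{"slide":[0,0,0],"angular":[0,0,0],"claw":-1},{"slide":[0,0,0],"angular":[0,0,0],"claw":-1},{"slide":[0,0,0],"angular":[0,0,0],"claw":-1},{"slide":[0,0,0],"angular":[0,0,0],"claw":-1},{"slide":[0,0,-0.2],"angular":[0,0,0],"claw":-1},{"slide":[0,0,-0.4],"angular":[0,0,0],"claw":-1},{"slide":[0,0,-0.54],"angular":[0,0,0],"claw":-1},{"slide":[0,0,-0.54],"angular":[0,0,0],"claw":-1},{"slide":[0,0,-0.54],"angular":[0,0,0],"claw":-1},{"slide":[0,0,-0.54],"angular":[0,0,0],"claw":-1}]' 45
python3 -c "
from h import *
to((.6026,.2194,.147),79)"
```

```text
time: 29.65
position: [0.4782, -0.0162, 0.0132]
tool_rot: [2.42, 2.001, 0.002]
ft_force: [0.3, 0.4, 0.4]
grip_width: 0.455
grip_force: 0.0
time: 30.65
position: [0.4757, -0.0165, 0.1454]
tool_rot: [-2.419, -2.0, 0.004]
ft_force: [-0.6, 0.2, -3.5]
grip_width: 0.242
grip_force: 45.0
t 30.65 pos [ 0.4757 -0.0165  0.1454] yaw 79.2 w 0.242 gf 45.0 F [-0.6  0.2 -3.5] q7 -0.22
  slide [1.022, 0.321, -0.008] ang [-0.007, 0.0, 0.005]
```

```bash
python3 -m inch '[{"slide":[0.2,0.06,0],"angular":[0,0,0],"claw":-1},{"slide":[0.4,0.12,0],"angular":[0,0,0],"claw":-1},{"slide":[0.6,0.2,0],"angular":[0,0,0],"claw":-1},{"slide":[0.8,0.26,0],"angular":[0,0,0],"claw":-1},{"slide":[0.95,0.32,0],"angular":[0,0,0],"claw":-1},{"slide":[1,0.32,0],"angular":[0,0,0],"claw":-1},{"slide":[1,0.32,0],"angular":[0,0,0],"claw":-1},{"slide":[1,0.32,0],"angular":[0,0,0],"claw":-1},{"slide":[1,0.32,0],"angular":[0,0,0],"claw":-1}]'
python3 -c "
from h import *
to((.6026,.2194,.0185),79)"
```

```text
time: 31.55
position: [0.6025, 0.2115, 0.1465]
tool_rot: [2.423, 1.998, -0.004]
ft_force: [-1.0, -0.2, -2.9]
grip_width: 0.247
grip_force: 45.0
t 31.55 pos [0.6025 0.2115 0.1465] yaw 79.0 w 0.247 gf 45.0 F [-1.  -0.2 -2.9] q7 -0.79
  slide [0.032, -0.005, 0.512] ang [-0.002, 0.005, 0.001]
```

```bash
python3 -m inch '[{"slide":[0.032,-0.005,0.1],"angular":[0,0,0],"claw":-1},{"slide":[0.032,-0.005,0.25],"angular":[0,0,0],"claw":-1},{"slide":[0.032,-0.005,0.38],"angular":[0,0,0],"claw":-1},{"slide":[0.032,-0.005,0.46],"angular":[0,0,0],"claw":-1},{"slide":[0.032,-0.005,0.495],"angular":[0,0,0],"claw":-1},{"slide":[0.032,-0.005,0.51],"angular":[0,0,0],"claw":-1},{"slide":[0.032,-0.005,0.51],"angular":[0,0,0],"claw":-1},{"slide":[0.032,-0.005,0.51],"angular":[0,0,0],"claw":-1},{"slide":[0.032,-0.005,0.51],"angular":[0,0,0],"claw":-1}]'
python3 -m inch '[{"slide":[0,0,0],"angular":[0,0,0],"claw":-0.3},{"slide":[0,0,0],"angular":[0,0,0],"claw":-0.3},{"slide":[0,0,0],"angular":[0,0,0],"claw":-0.3},{"slide":[0,0,-0.1],"angular":[0,0,0],"claw":-0.3},{"slide":[0,0,-0.3],"angular":[0,0,0],"claw":-0.3},{"slide":[0,0,-0.5],"angular":[0,0,0],"claw":-0.3},{"slide":[0,0,-0.5],"angular":[0,0,0],"claw":-0.3},{"slide":[0,0,-0.5],"angular":[0,0,0],"claw":-0.3}]'
python3 -m inch '[{"slide":[-0.2,0.07,0],"angular":[0,0,0],"claw":-0.1},{"slide":[-0.4,0.14,0],"angular":[0,0,0],"claw":-0.1},{"slide":[-0.6,0.2,0],"angular":[0,0,0],"claw":-0.1},{"slide":[-0.8,0.3,0],"angular":[0,0,0],"claw":-0.1},{"slide":[-0.92,0.34,0],"angular":[0,0,0],"claw":-0.1},{"slide":[-0.92,0.34,0],"angular":[0,0,0],"claw":-0.1},{"slide":[-0.92,0.34,0],"angular":[0,0,0],"claw":-0.1},{"slide":[-0.92,0.34,0],"angular":[0,0,0],"claw":-0.1}]'
python3 - <<'E'
from h import *
to((.6412,-.0212,.012),79)
im=ctrl.get_image("scene");P=world(im)
q=near(P,(.641,-.021),(.04,.04),.045,.055); print(len(q),*rect(q))
q=near(P,(.6026,.2194),(.05,.03),.035,.059); print("placed",len(q),np.round(q.mean(0),3),*rect(q))
E
```

```text
time: 32.45
position: [0.6041, 0.2226, 0.0214]
tool_rot: [2.421, 2.001, 0.003]
ft_force: [-0.3, 0.4, -2.7]
grip_width: 0.242
grip_force: 45.0
time: 33.25
position: [0.6042, 0.2229, 0.147]
tool_rot: [2.42, 2.001, 0.005]
ft_force: [-0.4, 1.2, -0.5]
grip_width: 0.35
grip_force: 0.0
time: 34.05
position: [0.6425, -0.0179, 0.1438]
tool_rot: [-2.418, -2.003, 0.001]
ft_force: [-0.3, 0.7, 0.2]
grip_width: 0.452
grip_force: 0.0
t 34.05 pos [ 0.6425 -0.0179  0.1438] yaw 79.3 w 0.452 gf 0.0 F [-0.3  0.7  0.2] q7 -0.4
  slide [-0.014, -0.002, 0.527] ang [-0.004, -0.002, 0.009]
64 [642.9 -20.8] [20.5 20.8] -22.0
placed 93 [0.6   0.223 0.048] [585.  228.8] [29.9 65.4] -8.8
```

```bash
python3 -m inch '[{"slide":[-0.012,-0.002,0.15],"angular":[0,0,0],"claw":-0.1},{"slide":[-0.012,-0.002,0.3],"angular":[0,0,0],"claw":-0.1},{"slide":[-0.012,-0.002,0.43],"angular":[0,0,0],"claw":-0.1},{"slide":[-0.012,-0.002,0.5],"angular":[0,0,0],"claw":-0.1},{"slide":[-0.012,-0.002,0.527],"angular":[0,0,0],"claw":-0.1},{"slide":[-0.012,-0.002,0.527],"angular":[0,0,0],"claw":-0.1},{"slide":[-0.012,-0.002,0.527],"angular":[0,0,0],"claw":-0.1}]'
python3 -m inch '[{"slide":[0,0,0],"angular":[0,0,0],"claw":-1},{"slide":[0,0,0],"angular":[0,0,0],"claw":-1},{"slide":[0,0,0],"angular":[0,0,0],"claw":-1},{"slide":[0,0,0],"angular":[0,0,0],"claw":-1},{"slide":[0,0,-0.2],"angular":[0,0,0],"claw":-1},{"slide":[0,0,-0.4],"angular":[0,0,0],"claw":-1},{"slide":[0,0,-0.54],"angular":[0,0,0],"claw":-1},{"slide":[0,0,-0.54],"angular":[0,0,0],"claw":-1},{"slide":[0,0,-0.54],"angular":[0,0,0],"claw":-1},{"slide":[0,0,-0.54],"angular":[0,0,0],"claw":-1}]' 45
python3 -c "
from h import *
to((.6118,.1615,.147),79)"
```

```text
time: 34.8
position: [0.6437, -0.0219, 0.0149]
tool_rot: [2.419, 2.001, 0.003]
ft_force: [0.6, -0.3, 0.5]
grip_width: 0.446
grip_force: 0.0
time: 35.8
position: [0.6407, -0.023, 0.1455]
tool_rot: [-2.419, -2.0, 0.005]
ft_force: [-0.4, 0.0, -4.5]
grip_width: 0.243
grip_force: 45.0
t 35.8 pos [ 0.6407 -0.023   0.1455] yaw 79.2 w 0.243 gf 45.0 F [-0.4  0.  -4.5] q7 -0.4
  slide [0.703, -0.252, -0.006] ang [-0.008, 0.002, 0.005]
```

```bash
python3 -m inch '[{"slide":[0.2,-0.07,0],"angular":[0,0,0],"claw":-1},{"slide":[0.4,-0.14,0],"angular":[0,0,0],"claw":-1},{"slide":[0.6,-0.21,0],"angular":[0,0,0],"claw":-1},{"slide":[0.7,-0.252,0],"angular":[0,0,0],"claw":-1},{"slide":[0.703,-0.252,0],"angular":[0,0,0],"claw":-1},{"slide":[0.703,-0.252,0],"angular":[0,0,0],"claw":-1},{"slide":[0.703,-0.252,0],"angular":[0,0,0],"claw":-1},{"slide":[0.703,-0.252,0],"angular":[0,0,0],"claw":-1},{"slide":[0.703,-0.252,0],"angular":[0,0,0],"claw":-1}]'
python3 -c "
from h import *
to((.6118,.1615,.0195),79)"
```

```text
time: 36.7
position: [0.6138, 0.1602, 0.1477]
tool_rot: [-2.424, -1.999, 0.001]
ft_force: [0.9, -1.1, -3.9]
grip_width: 0.24
grip_force: 45.0
t 36.7 pos [0.6138 0.1602 0.1477] yaw 79.0 w 0.24 gf 45.0 F [ 0.9 -1.1 -3.9] q7 -0.7
  slide [0.004, -0.009, 0.513] ang [-0.001, 0.001, 0.001]
```

```bash
python3 -m inch '[{"slide":[0.004,-0.009,0.1],"angular":[0,0,0],"claw":-1},{"slide":[0.004,-0.009,0.25],"angular":[0,0,0],"claw":-1},{"slide":[0.004,-0.009,0.38],"angular":[0,0,0],"claw":-1},{"slide":[0.004,-0.009,0.46],"angular":[0,0,0],"claw":-1},{"slide":[0.004,-0.009,0.495],"angular":[0,0,0],"claw":-1},{"slide":[0.004,-0.009,0.512],"angular":[0,0,0],"claw":-1},{"slide":[0.004,-0.009,0.512],"angular":[0,0,0],"claw":-1},{"slide":[0.004,-0.009,0.512],"angular":[0,0,0],"claw":-1},{"slide":[0.004,-0.009,0.512],"angular":[0,0,0],"claw":-1}]'
python3 -m inch '[{"slide":[0,0,0],"angular":[0,0,0],"claw":-0.3},{"slide":[0,0,0],"angular":[0,0,0],"claw":-0.3},{"slide":[0,0,0],"angular":[0,0,0],"claw":-0.3},{"slide":[0,0,-0.1],"angular":[0,0,0],"claw":-0.3},{"slide":[0,0,-0.3],"angular":[0,0,0],"claw":-0.3},{"slide":[0,0,-0.5],"angular":[0,0,0],"claw":-0.3},{"slide":[0,0,-0.5],"angular":[0,0,0],"claw":-0.3},{"slide":[0,0,-0.5],"angular":[0,0,0],"claw":-0.3}]'
python3 -m inch '[{"slide":[-0.2,-0.05,0],"angular":[0,0,0],"claw":-0.1},{"slide":[-0.4,-0.11,0],"angular":[0,0,0],"claw":-0.1},{"slide":[-0.6,-0.17,0],"angular":[0,0,0],"claw":-0.1},{"slide":[-0.8,-0.22,0],"angular":[0,0,0],"claw":-0.1},{"slide":[-1,-0.27,0],"angular":[0,0,0],"claw":-0.1},{"slide":[-1,-0.27,0],"angular":[0,0,0],"claw":-0.1}]' >/dev/null
python3 -m inch '[{"slide":[-0.15,-0.04,0],"angular":[0,0,0],"claw":-0.1},{"slide":[-0.29,-0.075,0],"angular":[0,0,0],"claw":-0.1},{"slide":[-0.29,-0.075,0],"angular":[0,0,0],"claw":-0.1},{"slide":[-0.29,-0.075,0],"angular":[0,0,0],"claw":-0.1},{"slide":[-0.29,-0.075,0],"angular":[0,0,0],"claw":-0.1},{"slide":[-0.29,-0.075,0],"angular":[0,0,0],"claw":-0.1}]'
python3 - <<'E'
from h import *
to((.466,-.1373,.012),79)
im=ctrl.get_image("scene");P=world(im)
q=near(P,(.466,-.137),(.04,.04),.045,.055); print(len(q),*rect(q))
E
```

```text
time: 37.6
position: [0.6126, 0.1637, 0.0217]
tool_rot: [2.42, 2.001, 0.003]
ft_force: [-0.4, -0.6, -3.8]
grip_width: 0.245
grip_force: 45.0
time: 38.4
position: [0.6126, 0.1638, 0.1473]
tool_rot: [2.42, 2.0, 0.005]
ft_force: [-0.5, -1.2, -0.8]
grip_width: 0.345
grip_force: 0.0
time: 39.6
position: [0.4666, -0.1356, 0.1448]
tool_rot: [-2.418, -2.004, -0.0]
ft_force: [0.5, -0.6, 1.2]
grip_width: 0.453
grip_force: 0.0
t 39.6 pos [ 0.4666 -0.1356  0.1448] yaw 79.3 w 0.453 gf 0.0 F [ 0.5 -0.6  1.2] q7 0.02
  slide [-0.008, -0.001, 0.531] ang [-0.001, -0.001, 0.01]
61 [ 466.4 -137.2] [19.9 22. ] -40.4
```

```bash
python3 -m inch '[{"slide":[-0.006,0,0.15],"angular":[0,0,0],"claw":-0.1},{"slide":[-0.006,0,0.3],"angular":[0,0,0],"claw":-0.1},{"slide":[-0.006,0,0.43],"angular":[0,0,0],"claw":-0.1},{"slide":[-0.006,0,0.5],"angular":[0,0,0],"claw":-0.1},{"slide":[-0.006,0,0.527],"angular":[0,0,0],"claw":-0.1},{"slide":[-0.006,0,0.527],"angular":[0,0,0],"claw":-0.1},{"slide":[-0.006,0,0.527],"angular":[0,0,0],"claw":-0.1}]'
python3 -m inch '[{"slide":[0,0,0],"angular":[0,0,0],"claw":-1},{"slide":[0,0,0],"angular":[0,0,0],"claw":-1},{"slide":[0,0,0],"angular":[0,0,0],"claw":-1},{"slide":[0,0,0],"angular":[0,0,0],"claw":-1},{"slide":[0,0,-0.2],"angular":[0,0,0],"claw":-1},{"slide":[0,0,-0.4],"angular":[0,0,0],"claw":-1},{"slide":[0,0,-0.54],"angular":[0,0,0],"claw":-1},{"slide":[0,0,-0.54],"angular":[0,0,0],"claw":-1},{"slide":[0,0,-0.54],"angular":[0,0,0],"claw":-1},{"slide":[0,0,-0.54],"angular":[0,0,0],"claw":-1}]' 45
python3 -c "
from h import *
to((.5822,.1143,.147),79)"
```

```text
time: 40.35
position: [0.467, -0.1385, 0.0144]
tool_rot: [2.42, 2.002, 0.002]
ft_force: [0.1, 0.3, 0.6]
grip_width: 0.446
grip_force: 0.0
time: 41.35
position: [0.4642, -0.1383, 0.1463]
tool_rot: [-2.419, -2.0, 0.003]
ft_force: [-0.1, -0.8, -3.7]
grip_width: 0.241
grip_force: 45.0
t 41.35 pos [ 0.4642 -0.1383  0.1463] yaw 79.2 w 0.241 gf 45.0 F [-0.1 -0.8 -3.7] q7 0.03
  slide [1.081, 0.274, -0.003] ang [-0.007, -0.002, 0.005]
```

```bash
python3 -m inch '[{"slide":[0.2,0.05,0],"angular":[0,0,0],"claw":-1},{"slide":[0.4,0.1,0],"angular":[0,0,0],"claw":-1},{"slide":[0.6,0.15,0],"angular":[0,0,0],"claw":-1},{"slide":[0.8,0.2,0],"angular":[0,0,0],"claw":-1},{"slide":[1,0.27,0],"angular":[0,0,0],"claw":-1},{"slide":[1,0.27,0],"angular":[0,0,0],"claw":-1},{"slide":[1,0.27,0],"angular":[0,0,0],"claw":-1},{"slide":[1,0.27,0],"angular":[0,0,0],"claw":-1},{"slide":[1,0.27,0],"angular":[0,0,0],"claw":-1},{"slide":[1,0.27,0],"angular":[0,0,0],"claw":-1}]'
python3 -m inch '[{"slide":[0.08,0,0],"angular":[0,0,0],"claw":-1},{"slide":[0.08,0,0],"angular":[0,0,0],"claw":-1},{"slide":[0.08,0,0],"angular":[0,0,0],"claw":-1},{"slide":[0.08,0,0],"angular":[0,0,0],"claw":-1}]' > /dev/null
python3 -c "
from h import *
to((.5822,.1143,.0195),79)"
```

```text
time: 42.35
position: [0.5788, 0.092, 0.1481]
tool_rot: [2.424, 1.998, -0.002]
ft_force: [0.0, -0.5, -3.4]
grip_width: 0.244
grip_force: 45.0
t 42.75 pos [0.5829 0.1123 0.1485] yaw 79.1 w 0.241 gf 45.0 F [-0.1 -0.7 -3.8] q7 -0.62
  slide [0.008, -0.004, 0.516] ang [0.001, 0.002, 0.003]
```

```bash
python3 -m inch '[{"slide":[0.003,-0.004,0.1],"angular":[0,0,0],"claw":-1},{"slide":[0.003,-0.004,0.25],"angular":[0,0,0],"claw":-1},{"slide":[0.003,-0.004,0.38],"angular":[0,0,0],"claw":-1},{"slide":[0.003,-0.004,0.46],"angular":[0,0,0],"claw":-1},{"slide":[0.003,-0.004,0.495],"angular":[0,0,0],"claw":-1},{"slide":[0.003,-0.004,0.514],"angular":[0,0,0],"claw":-1},{"slide":[0.003,-0.004,0.514],"angular":[0,0,0],"claw":-1},{"slide":[0.003,-0.004,0.514],"angular":[0,0,0],"claw":-1},{"slide":[0.003,-0.004,0.514],"angular":[0,0,0],"claw":-1}]'
python3 -m inch '[{"slide":[0,0,0],"angular":[0,0,0],"claw":-0.3},{"slide":[0,0,0],"angular":[0,0,0],"claw":-0.3},{"slide":[0,0,0],"angular":[0,0,0],"claw":-0.3},{"slide":[0,0,-0.1],"angular":[0,0,0],"claw":-0.3},{"slide":[0,0,-0.3],"angular":[0,0,0],"claw":-0.3},{"slide":[-0.4,0,-0.5],"angular":[0,0,0],"claw":-0.3},{"slide":[-0.8,0,-0.5],"angular":[0,0,0],"claw":-0.3},{"slide":[-0.9,0,-0.7],"angular":[0,0,0],"claw":-1},{"slide":[-0.9,0,-0.8],"angular":[0,0,0],"claw":-1},{"slide":[-0.9,0,-0.8],"angular":[0,0,0],"claw":-1}]'
python3 - <<'E'
from h import *
ctrl_s=to((.57,.36,.3),79)
cc=np.array([.543,.180]); cx=np.array([.191,.982]); cy=np.array([-.982,.191])
im=ctrl.get_image("scene");P=world(im); save(im,"s5.png",(350,50,510,220),4)
for nm,im in (("scene",im),("top",ctrl.get_image("top"))):
    P=world(im)
    for o in ("platen0","bar0"):
        for r in ctrl.outline_of(o,nm):
            q=P[r["mask"]]; q=q[~np.isnan(q[:,0])]; m=np.median(q,0); d=m[:2]-cc; print(nm,o,round(r["confidence"],2),np.round(m,3),"case",np.round([d@cx,d@cy],3),"zmax",round(np.percentile(q[:,2],95),3))
    q=near(P,(.57,.3),(.2,.1),.09,.26); n=q.mean(0); v=np.linalg.eigh(np.cov((q-n).T))[1][:,0]; print("lid n",np.round(v,3),"lean deg",np.degrees(np.arcsin(abs(v[2]))), "top z",q[:,2].max(), np.round(q[q[:,2]>.235].mean(0),3))
E
```

```text
time: 43.65
position: [0.5831, 0.1149, 0.0213]
tool_rot: [2.42, 2.001, 0.003]
ft_force: [0.6, -0.4, -3.3]
grip_width: 0.239
grip_force: 45.0
time: 44.65
position: [0.5409, -0.0988, 0.2139]
tool_rot: [2.421, 2.001, 0.0]
ft_force: [0.8, -0.2, -0.2]
grip_width: 0.161
grip_force: 0.0
t 44.65 pos [ 0.5409 -0.0988  0.2139] yaw 79.2 w 0.161 gf 0.0 F [ 0.8 -0.2 -0.2] q7 -0.15
  slide [1.824, -0.231, -0.345] ang [0.001, 0.001, 0.005]
scene platen0 0.82 [0.593 0.112 0.026] case [-0.057 -0.062] zmax 0.058
scene platen0 0.8 [0.613 0.217 0.025] case [ 0.049 -0.062] zmax 0.057
scene platen0 0.72 [0.619 0.157 0.024] case [-0.008 -0.079] zmax 0.056
scene platen0 0.66 [ 0.46  -0.241  0.018] case [-0.43   0.001] zmax 0.051
scene bar0 0.84 [ 0.237 -0.264  0.012] case [-0.494  0.216] zmax 0.015
scene bar0 0.68 [0.516 0.206 0.017] case [0.02  0.032] zmax 0.021
scene bar0 0.59 [0.576 0.297 0.163] case [ 0.122 -0.01 ] zmax 0.241
scene bar0 0.54 [0.47  0.19  0.017] case [-0.004  0.074] zmax 0.021
lid n [ 0.187  0.951 -0.245] lean deg 14.203592266402952 top z 0.2485469376338182 [0.577 0.318 0.241]
top platen0 0.7 [0.611 0.16  0.024] case [-0.006 -0.07 ] zmax 0.057
top platen0 0.68 [0.579 0.114 0.024] case [-0.058 -0.048] zmax 0.058
top platen0 0.67 [ 0.485 -0.432  0.016] case [-0.612 -0.06 ] zmax 0.021
top platen0 0.61 [0.601 0.22  0.024] case [ 0.05  -0.049] zmax 0.056
top platen0 0.47 [ 0.45  -0.236  0.019] case [-0.426  0.012] zmax 0.052
top bar0 0.67 [ 0.225 -0.263  0.012] case [-0.495  0.227] zmax 0.017
top bar0 0.51 [0.511 0.213 0.017] case [0.026 0.038] zmax 0.022
top bar0 0.49 [0.467 0.197 0.017] case [0.002 0.078] zmax 0.023
lid n [ 0.186  0.95  -0.25 ] lean deg 14.459831103731482 top z 0.25182376581120547 [0.566 0.32  0.242]
```

View pics/s5.png

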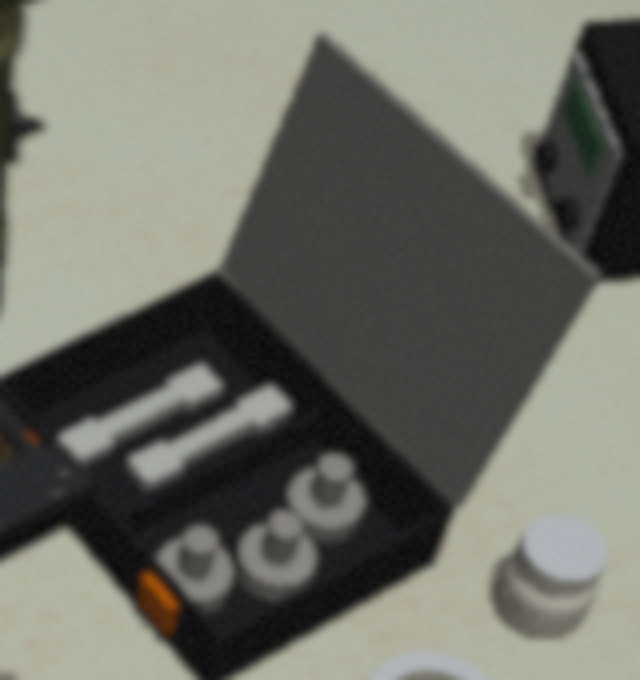

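All five parts are packed: bars at crop (140,410) and (210,435), and three upright platens at (335,490), (278,550) and (195,565), all below the rim. Now the lid: go over it to the left side with the fingers shut.

```bash
python3 -m inch '[{"slide":[0,0,-0.2],"angular":[0,0,0],"claw":-1},{"slide":[0,0,-0.35],"angular":[0,0,0],"claw":-1},{"slide":[0,0,-0.35],"angular":[0,0,0],"claw":-1},{"slide":[0.2,0,-0.35],"angular":[0,0,0],"claw":-1},{"slide":[0.4,-0.05,-0.35],"angular":[0,0,0],"claw":-1},{"slide":[0.6,-0.1,-0.35],"angular":[0,0,0],"claw":-1},{"slide":[0.8,-0.15,-0.35],"angular":[0,0,0],"claw":-1},{"slide":[0.95,-0.2,-0.35],"angular":[0,0,0],"claw":-1},{"slide":[0.95,-0.2,-0.35],"angular":[0,0,0],"claw":-1},{"slide":[0.95,-0.2,-0.35],"angular":[0,0,0],"claw":-1}]'
python3 -m inch '[{"slide":[0.2,0,0],"angular":[0,0,0],"claw":-1},{"slide":[0.4,0,0],"angular":[0,0,0],"claw":-1},{"slide":[0.6,0,0],"angular":[0,0,0],"claw":-1},{"slide":[0.8,0,0],"angular":[0,0,0],"claw":-1},{"slide":[0.88,0,0],"angular":[0,0,0],"claw":-1},{"slide":[0.88,0,0],"angular":[0,0,0],"claw":-1},{"slide":[0.88,0,0],"angular":[0,0,0],"claw":-1},{"slide":[0.88,0,0],"angular":[0,0,0],"claw":-1},{"slide":[0.88,0,0],"angular":[0,0,0],"claw":-1}]'
python3 -c "
from h import *
to((.577,.357,.204),79)"
```

```text
time: 45.95
position: [0.5357, 0.1483, 0.2987]
tool_rot: [-2.414, -2.009, 0.002]
ft_force: [-0.8, -0.4, 0.0]
grip_width: 0.004
grip_force: 0.0
time: 46.85
position: [0.5794, 0.3593, 0.3001]
tool_rot: [2.423, 1.997, -0.0]
ft_force: [0.7, -0.0, 0.2]
grip_width: 0.005
grip_force: 0.0
t 46.85 pos [0.5794 0.3593 0.3001] yaw 79.0 w 0.005 gf 0.0 F [ 0.7 -0.   0.2] q7 -1.04
  slide [-0.011, -0.008, 0.385] ang [0.002, 0.002, -0.001]
```

```bash
python3 -m inch '[{"slide":[0,0,0.15],"angular":[0,0,0],"claw":-1},{"slide":[0,0,0.3],"angular":[0,0,0],"claw":-1},{"slide":[0,0,0.38],"angular":[0,0,0],"claw":-1},{"slide":[0,0,0.38],"angular":[0,0,0],"claw":-1},{"slide":[0,0,0.38],"angular":[0,0,0],"claw":-1}]'
python3 -m inch '[{"slide":[-0.08,0,0],"angular":[0,0,0],"claw":-1},{"slide":[-0.14,-0.008,-0.01],"angular":[0,0,0],"claw":-1},{"slide":[-0.2,-0.008,-0.02],"angular":[0,0,0],"claw":-1},{"slide":[-0.28,-0.008,-0.027],"angular":[0,0,0],"claw":-1},{"slide":[-0.34,-0.008,-0.022],"angular":[0,0,0],"claw":-1},{"slide":[-0.4,-0.008,-0.015],"angular":[0,0,0],"claw":-1},{"slide":[-0.46,-0.008,-0.005],"angular":[0,0,0],"claw":-1},{"slide":[-0.52,-0.008,0.008],"angular":[0,0,0],"claw":-1},{"slide":[-0.52,-0.008,0.008],"angular":[0,0,0],"claw":-1},{"slide":[-0.52,-0.008,0.008],"angular":[0,0,0],"claw":-1}]'
python3 - <<'E'
from h import *
s=ctrl.get_state(); d=s["position"][:2]-[.543,.18]; print("case X,Y",np.round([d@[.191,.982],d@[-.982,.191]],4),"tip z",round(s["position"][2]+.0145,4))
im=ctrl.get_image("scene"); save(im,"s6.png",(330,30,520,220),4); to((.57,.3,.2),79)
E
```

```text
time: 47.35
position: [0.5791, 0.3607, 0.2059]
tool_rot: [2.422, 1.999, 0.001]
ft_force: [-0.0, 0.4, -0.0]
grip_width: 0.008
grip_force: 0.0
time: 48.35
position: [0.5529, 0.2346, 0.2047]
tool_rot: [2.421, 2.0, 0.004]
ft_force: [-0.4, -0.0, 0.1]
grip_width: 0.002
grip_force: 0.0
case X,Y [0.0555 0.0007] tip z 0.2192
t 48.4 pos [0.5526 0.2351 0.2044] yaw 79.2 w 0.005 gf 0.0 F [-0.2  0.2  0.5] q7 -0.86
  slide [0.268, 0.02, 0.018] ang [0.004, -0.002, 0.006]
```

View pics/s6.png

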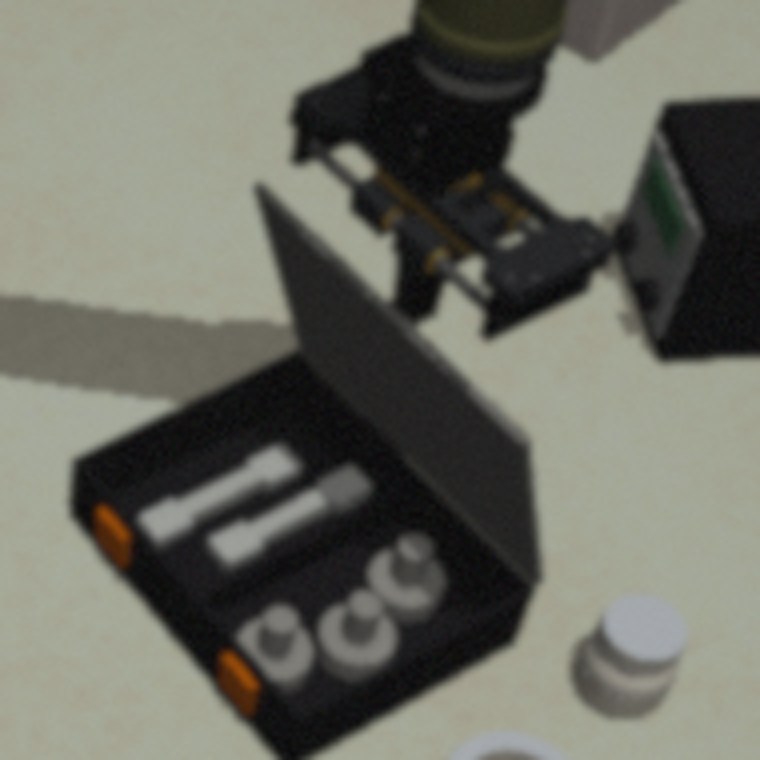

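The lid (400,300) is past upright and leaning over the case, with the parts undisturbed. Continue the arc down.

```bash
python3 -m inch '[{"slide":[-0.07,0,0.025],"angular":[0,0,0],"claw":-1},{"slide":[-0.135,0,0.06],"angular":[0,0,0],"claw":-1},{"slide":[-0.19,0,0.1],"angular":[0,0,0],"claw":-1},{"slide":[-0.24,0,0.14],"angular":[0,0,0],"claw":-1},{"slide":[-0.29,0,0.19],"angular":[0,0,0],"claw":-1},{"slide":[-0.33,0,0.24],"angular":[0,0,0],"claw":-1},{"slide":[-0.36,0,0.29],"angular":[0,0,0],"claw":-1},{"slide":[-0.395,0,0.35],"angular":[0,0,0],"claw":-1},{"slide":[-0.424,0,0.412],"angular":[0,0,0],"claw":-1},{"slide":[-0.424,0,0.412],"angular":[0,0,0],"claw":-1}]'
python3 -m inch '[{"slide":[-0.01,0,0.06],"angular":[0,0,0],"claw":-1},{"slide":[-0.03,0,0.12],"angular":[0,0,0],"claw":-1},{"slide":[-0.03,0,0.16],"angular":[0,0,0],"claw":-1},{"slide":[-0.03,0,0.185],"angular":[0,0,0],"claw":-1},{"slide":[-0.03,0,0.198],"angular":[0,0,0],"claw":-1},{"slide":[-0.03,0,0.198],"angular":[0,0,0],"claw":-1}]'
python3 - <<'E'
from h import *
s=ctrl.get_state(); d=s["position"][:2]-[.543,.18]; print("case X,Y",np.round([d@[.191,.982],d@[-.982,.191]],4),"tip z",round(s["position"][2]+.0145,4),np.round(s["ft_force"],1))
im=ctrl.get_image("scene"); P=world(im); q=near(P,(.56,.2),(.1,.13),.05,.09)
A=np.c_[q[:,:2],np.ones(len(q))]; c,*_=np.linalg.lstsq(A,q[:,2],rcond=None); print(len(q),"plane",np.round(c,3),"slope along case x",c[:2]@[.191,.982],np.percentile(q[:,2],[2,50,98]))
E
```

```text
time: 49.4
position: [0.5302, 0.1281, 0.097]
tool_rot: [-2.421, -1.999, 0.007]
ft_force: [-0.3, -0.1, 0.1]
grip_width: 0.006
grip_force: 0.0
time: 50.0
position: [0.5301, 0.1224, 0.0525]
tool_rot: [2.42, 2.001, -0.006]
ft_force: [-9.6, -5.1, 21.0]
grip_width: 0.006
grip_force: 10.5
case X,Y [-0.0591  0.0017] tip z 0.067 [-9.6 -5.1 21. ]
3156 plane [0.003 0.014 0.064] slope along case x 0.014281018091587239 [0.05385983 0.06841183 0.07399862]
```

```bash
python3 -m inch '[{"slide":[0,0,-0.1],"angular":[0,0,0],"claw":-1},{"slide":[0,0,-0.3],"angular":[0,0,0],"claw":-1},{"slide":[0,0,-0.5],"angular":[0,0,0],"claw":-1},{"slide":[-0.2,0,-0.6],"angular":[0,0,0],"claw":-1},{"slide":[-0.4,0,-0.6],"angular":[0,0,0],"claw":-1},{"slide":[-0.6,0,-0.6],"angular":[0,0,0],"claw":-1},{"slide":[-0.8,0,-0.6],"angular":[0,0,0],"claw":-1},{"slide":[-0.8,0,-0.6],"angular":[0,0,0],"claw":-1},{"slide":[-0.8,0,-0.6],"angular":[0,0,0],"claw":-1}]'
python3 - <<'E'
from h import *
for n in ("scene","top"):
    im=ctrl.get_image(n); P=world(im); q=near(P,(.543,.18),(.15,.13),.06,.09)
    d=q[:,:2]-[.543,.18]; X=d@[.191,.982]; Y=d@[-.982,.191]; k=(abs(X)<.085)&(abs(Y)<.115); 
    print(n,k.sum(),"slope",np.polyfit(X[k],q[k,2],1),np.percentile(q[k,2],[2,50,98]))
    for x in ctrl.outline_of("spanner",n)[:1]: print(np.round(np.nanmedian(P[x["mask"]],0),3))
    if n=="scene": save(im,"s7.png",s=1.25)
E
```

```text
time: 50.95
position: [0.4928, -0.0754, 0.2002]
tool_rot: [2.425, 1.997, -0.0]
ft_force: [0.0, 1.0, -0.1]
grip_width: 0.001
grip_force: 0.0
scene 4473 slope [-0.00063848  0.06879892] [0.06443847 0.06874776 0.07329061]
[ 0.501 -0.433  0.016]
top 4899 slope [0.00065452 0.06839099] [0.06201328 0.06844778 0.07478334]
[ 0.484 -0.432  0.015]
```

View pics/s7.png

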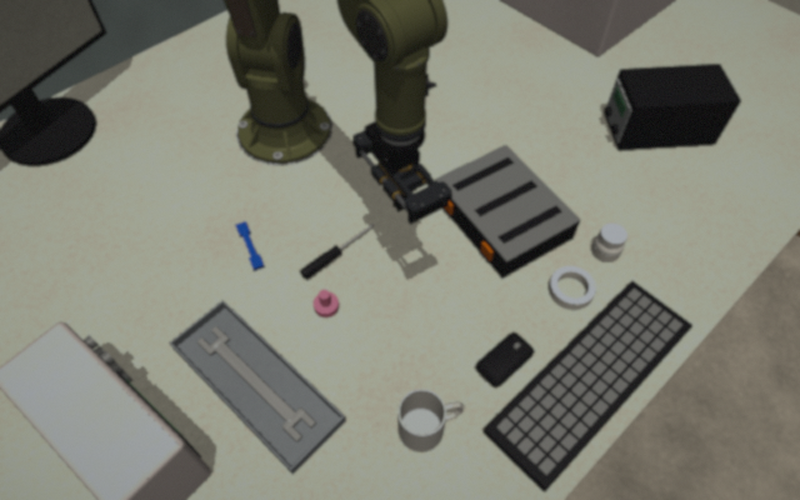

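The lid (510,210) is flat and shut, with its top face level at 0.0685. The spanner lies in the tray (258,385), only the pink and blue look-alikes remain on the bench, and the arm is clear.

```bash
python3 -c "
from bench import ctrl
print(ctrl.close_job())"
```

```text
the job is handed in; nothing more can be done
None
```

The job is handed in: the spanner is in the tray, both grey bars and all three grey platens are packed in their bays, the lid is shut flat, and nothing else on the bench was touched; the hand-in call returned no verdict.

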